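# Set the bays of the file rack with a spacer block

## Robot

A 6-joint arm with a two-finger parallel gripper is mounted at the origin on the work surface; the furniture and walls round the work are solid. World frame = base frame: x ahead of the robot, y to its left, z up, the work surface at z = 0. Lengths are in m, angles in rad, forces in N, time in s.
With the tool pointing down it reaches from about 0.3 to 0.875 m from the base axis. Payload 4.2 kg.
Tool frame: the origin (TCP) lies between the finger pads; the fingertips stand 19 mm ahead of it and the grasp point (between the pads) is the TCP (tcp_to_tips is the distance from the TCP to the fingertips, in m); x points along the fingers, y is the direction in which the jaws open and shut, and the axes are right-handed (so a half turn about x gives the same grasp; the last joint's range is limited). The gripper opens to 85 mm and grips with 20 to 120 N. Pads are 22 mm wide; open, the fingers measure 114 mm over their backs; the gripper's body (76 mm by 85 mm) begins 54 mm behind the grasp point. The pads swing forward as they close: fully open they stand 13 mm farther back than shut.
Start: joints at [1.166, 0.32, 1.565, -0, 1.257, -0.02], TCP at [0.216, 0.533, 0.25] pointing down, gripper open.
Joint ranges: [-3.11, 3.11], [-0.84, 2.01], [0.21, 2.61], [-1.34, 4.49], [0.05, 2.63], [-2.56, 2.56]. Speed limits (rad/s): [2.57, 2.57, 3.14, 3.14, 3.14, 3.14].

## Interface

Orientations are given as a rotation vector (axis times angle).
In Python, from cell import get_obs, grab_frame, camera_info, job_done, tcp_to_tips gives the robot as it stands.
- The arm moves only by the tool arm_command, never from a script. Its argument "motion" is a list that holds one entry, the list of rows, each a list of 4 numbers: the shift along the tool's x, y, z in cm, then the turn about the tool's x in rad. In form: [[[dx, dy, dz, turn], ...]]. A call has 1 to 8 rows; each row shifts and turns the commanded pose from where the row before left it, along the tool's axes as they then stand; what a row does not reach is not made up. A row lasts 1/12 s, in which the tool goes at most 41.7 mm and 7.16 degrees, less where a joint would pass 70% of its speed; a pose out of reach is approached as far as the arm can. A call with a gripper value outside its range is refused whole. "hand" is the gripper's target within -1 to 1 (fully open at 1, half-way at 0, shut at -1), set as the call begins (left out, the last holds). The fingers move at their own pace and stop on an object; "newtons" is the grip in N (left out, the last holds). Time passes only in rows, so rows that do not move let the fingers close. It gives the time, the measured TCP pose, the force and the opening at its end, in the units of the state.
- get_obs(): the state, without advancing time (a new reading comes with each control period).
- grab_frame(name): name is "scene" or "top" or "wrist"; returns the picture (384x512x3 uint8, red, green, blue); there is no depth.
- camera_info(name): a dict with "fx", "fy", "cx", "cy" (pixels), "k1" (the pictures are not rectified: a ray, as slopes to the right and down, at radius r is drawn at 1 + k1 r^2 times it, then the intrinsics apply), "R" (3x3) and "t" (3): a world point X has camera coordinates R X + t; the wrist camera has in their place "T_tool_cam" (4x4, takes a point from camera to tool coordinates, whose origin is the TCP and whose axes are the tool frame's). Camera axes: x right, y down, z forward; pixel columns grow to the right and rows downward; lengths in m; the calibration is good to about 2 mm. A picture is of the moment at which its call begins: read the wrist's pose just before it. camera_info takes no time and is no camera call.
- job_done(): hands the job in, once; it reports no verdict.
The state is a dict: "clock": time; "joint_positions": joint angles; "joint_velocities": joint speeds; "effort": joint torques, N m; "tool_pos": TCP position; "eef_rot": TCP orientation; "ft_force": force on the tool from outside, world axes, zero at the start; "ft_torque": the same for the moment, N m; "finger_gap": finger opening in m.
Only numpy, scipy, OpenCV 4.12 (cv2) and the standard library are available. Lean on these libraries where they do the work, as an engineer would, in place of code of your own. Each camera call takes 0.05 s, during which the arm holds its last target.

## Task

Set the three bays of the sloping file rack exactly as wide as the wooden spacer block: starting at the fixed stop and going outward bay by bay, hold the block square to the sloping board and push it down until its foot rests on the board, so that it shoves the outer divider to its right place and leaves the one before it where it is. Then stand the block upright on the bench, well away from the rack. Leave the coupler, cream plug and parts tray alone.

Things in the scene. Friction and masses are not known exactly. Their poses are not given: they have to be found in the camera images.
- spacer_centre (a point): centre of the loose wooden spacer block, 46 (x) x 30 (y) x 85 mm (z), 0.1 kg, standing upright on the bench; its foot is 42.5 mm below. The bay width is its 30 mm. The lowest 8 mm of its two broad faces are bevelled: the foot is 20 mm thick along y. Grip its upper 30 mm (the dividers are 30 mm high), best across the 46 mm (fingers closing along its x)
- spacer: the same spacer block; origin at the middle of its foot, axes as spacer_centre
- rack: plywood file rack, fixed on the bench, 100 mm deep, 180 mm wide; origin under its middle, x to its back, y to its left. Its board slopes 25 degrees, rising from front (robot side) to back; the stop is at its right end. Working line: across the board, 18 mm behind the origin, where the board's surface is 52 mm above the bench
- stop_face (a point): where the fixed stop's upright inner face meets the board, on the working line. Axes: x up the slope, y along the row from the stop towards the dividers (left), z square out of the board (leaning 25 degrees to the front). The stop is a wooden strip along x, 12 mm thick (to -y), 32 mm high. Board from x = -76 to 34 mm; the block fits at x = -25 to 8 mm (0 is good)
- divider1_foot (a point): first of three alike aluminium dividers, sliding stiffly (3 N) along y, staying square and where left: point on the board, on the working line, mid-foot; axes as stop_face. Foot 18 mm thick, 30 mm high. Face away from the stop upright (y +9 mm); face to the stop upright for 14 mm (y -9 mm), then slanting to a crest at y +3 to +9. Right place: 39 mm along y from stop_face; starts 5 to 14 mm short
- divider2_foot (a point): second divider, like the first (same point and axes). Right place: 48 mm (30 + 18) along y from divider1_foot in its right place; it starts 5 to 12 mm short of that
- divider3_foot (a point): third divider, like the first (same point and axes). Right place: 48 mm along y from divider2_foot in its right place; it starts 5 to 12 mm short of that
- coupler: brass-coloured air coupler lying on the bench, 23x62x24 mm; bystander, origin under its middle
- plug: cream moulded plug like a small cup, 61 mm across, 35 mm high, upright on the bench; bystander, origin under its middle
- tray: small grey parts tray, 102x70x34 mm; bystander behind the rack, origin under its middle
Not all that is in view belongs to the job. What is shaped like the spacer but purple or turquoise is not meant.

How it is judged:
On the way, in this order (a step that is already met when the one before it is completed fails the run):
1. the spacer block stands square on the board in the first bay, which is now as wide as the block (y of spacer_centre in the frame of stop_face between 0.011 and 0.02 m and x of spacer_centre in the frame of stop_face between -0.03 and 0.015 m and z of spacer_centre in the frame of stop_face below 0.0475 m and angle between the z axis of spacer_centre and the z axis of stop_face, either way round below 0.12 rad and y of divider1_foot in the frame of stop_face between 0.0375 and 0.042 m), for 0.1 s.
2. the spacer block stands square on the board in the second bay, which is now as wide as the block (y of spacer_centre in the frame of divider1_foot between 0.02 and 0.029 m and x of spacer_centre in the frame of divider1_foot between -0.03 and 0.015 m and z of spacer_centre in the frame of divider1_foot below 0.0475 m and angle between the z axis of spacer_centre and the z axis of stop_face, either way round below 0.12 rad and y of divider2_foot in the frame of divider1_foot between 0.0465 and 0.051 m), for 0.1 s.
3. the spacer block stands square on the board in the third bay, which is now as wide as the block (y of spacer_centre in the frame of divider2_foot between 0.02 and 0.029 m and x of spacer_centre in the frame of divider2_foot between -0.03 and 0.015 m and z of spacer_centre in the frame of divider2_foot below 0.0475 m and angle between the z axis of spacer_centre and the z axis of stop_face, either way round below 0.12 rad and y of divider3_foot in the frame of divider2_foot between 0.0465 and 0.051 m), for 0.1 s.
At the end, for the whole second after the job is handed in: All three bays are 30 mm wide (28.5 to 33 mm), measured at the dividers' feet, and the spacer block stands upright on the bench (within 4.5 degrees), at rest, at least 100 mm from the stop (y of divider1_foot in the frame of stop_face between 0.0375 and 0.042 m and y of divider2_foot in the frame of divider1_foot between 0.0465 and 0.051 m and y of divider3_foot in the frame of divider2_foot between 0.0465 and 0.051 m and angle between spacer_centre's own z axis and vertical below 0.08 rad and height (world z) of spacer_centre between 0.038 and 0.047 m and horizontal distance between spacer_centre and stop_face above 0.1 m and linear speed of spacer below 0.02 m/s); the robot touches nothing.
It fails at once if a bystander (coupler, plug, tray) is moved more than 20 mm (distance of any of coupler, plug, tray from where it was at the start of the episode above 0.02 m).
It also fails if it takes over 48 s, if anything falls off the work surface, if the arm or the gripper's body presses on something with over 40 N, if the wrist force passes 120 N, or if a joint passes its speed limit or range.

## Working session

There is one attempt and no reset: what is moved stays moved. The work goes in short steps, Python scripts to look and compute and a tool call to move; the robot and the scene stay as the last step left them, time stands still between calls to the robot, and variables do not carry over. Pictures are saved under pics/ and viewed, and the job is handed in when it is done.

Besides the shell and the picture viewer there is one more tool, called after ">>>" by a JSON object that holds its "method" and its "body", one argument or row to a line. arm_command: Moves the arm, as the interface text tells. Its arguments: {"type":"object","properties":{"motion":{"type":"array","items":{"type":"array","items":{"type":"array","items":{"type":"number"}}}},"hand":{"type":"number"},"newtons":{"type":"number"}},"required":["motion"]}

```bash
ls; mkdir -p pics
python3 - <<'E'
from cell import *
import cv2
print(get_obs(), tcp_to_tips)
for n in ["scene","top","wrist"]:
    print(n,camera_info(n))
    cv2.imwrite(f"pics/{n}0.png",cv2.resize(grab_frame(n)[:,:,::-1],None,fx=1.5,fy=1.5,interpolation=cv2.INTER_CUBIC))
E
```

```text
pics
{'clock': 0.0, 'joint_positions': array([ 1.16597298e+00,  3.20283916e-01,  1.56570001e+00, -2.00820310e-05,
        1.25739875e+00, -1.99909688e-02]), 'joint_velocities': array([ 0.00023157,  0.00116087, -0.00073489, -0.00118033,  0.0003858 ,
        0.00020031]), 'effort': array([ 4.15646928e-04, -4.15521777e+01, -2.34160191e+01,  2.11590242e-05,
        8.20238813e-03,  3.62664736e-06]), 'tool_pos': array([0.21567778, 0.53252724, 0.24947867]), 'eef_rot': array([ 0.30053449,  1.54998964, -0.3033035 ]), 'ft_force': array([-0.41694993, -0.35394704,  0.6963855 ]), 'ft_torque': array([-0.0331505 ,  0.05994607,  0.00286234]), 'finger_gap': 0.08556790261525267} 0.019
scene {'fx': 355.081024114537, 'fy': 355.081024114537, 'cx': 249.96488413634836, 'cy': 189.76281993592505, 'k1': 0.012089975091470534, 'R': array([[ 0.83977804, -0.54247647,  0.02218392],
       [-0.33810241, -0.55449383, -0.76040999],
       [ 0.42480537,  0.63107518, -0.64906434]]), 't': array([-0.38162261,  0.19155037,  0.77607377])}
top {'fx': 373.6209842015132, 'fy': 373.6209842015132, 'cx': 257.5286510776839, 'cy': 192.8165772207854, 'k1': -0.07619354533291071, 'R': array([[ 0.00969261, -0.99991949, -0.00819002],
       [-0.99632343, -0.0089599 , -0.08520175],
       [ 0.08512151,  0.00898574, -0.99633006]]), 't': array([-0.04201078,  0.47093411,  0.98643081])}
wrist {'fx': 346.1938467005026, 'fy': 346.1938467005026, 'cx': 252.14564291152666, 'cy': 191.02012274214013, 'k1': -0.06882972850096729, 'T_tool_cam': array([[-3.01492077e-04, -3.03543316e-01,  9.52817592e-01,
        -1.23408723e-01],
       [ 9.99999706e-01, -7.63184552e-04,  7.32904381e-05,
        -2.64752854e-04],
       [ 7.04928845e-04,  9.52817334e-01,  3.03543457e-01,
        -7.70469359e-02],
       [ 0.00000000e+00,  0.00000000e+00,  0.00000000e+00,
         1.00000000e+00]])}
```

View pics/scene0.png

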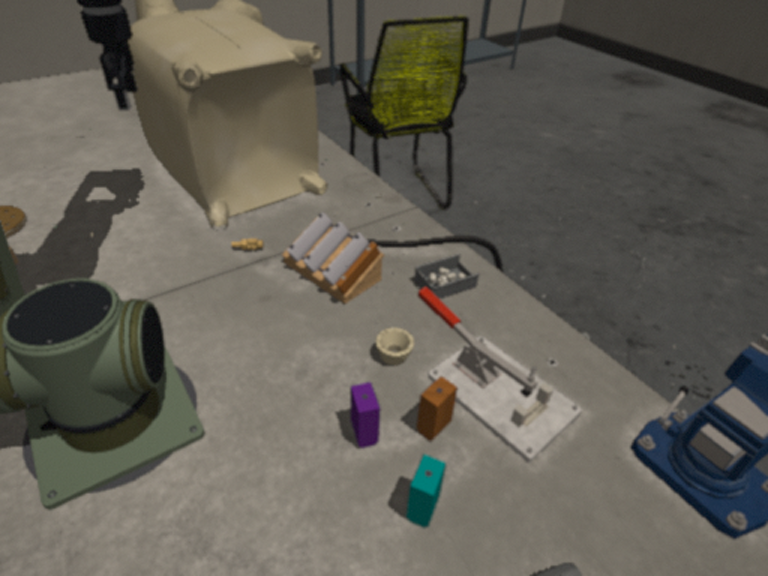

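View pics/top0.png

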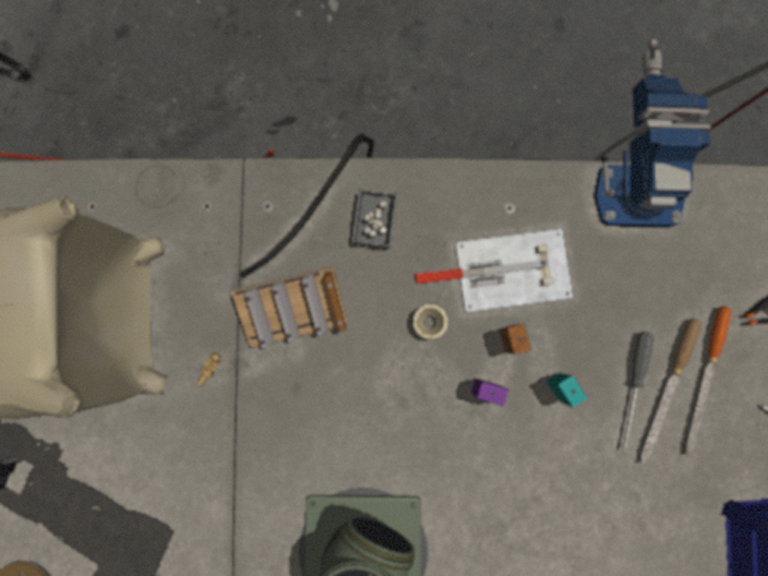

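View pics/wrist0.png

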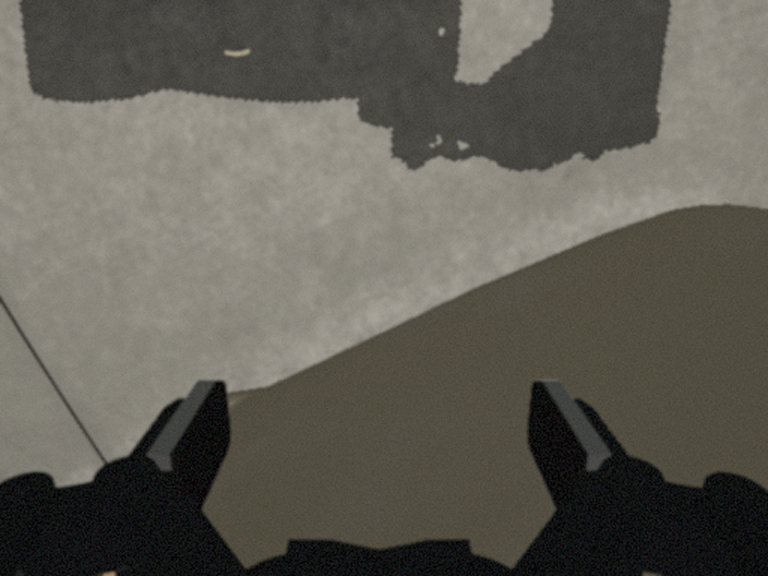

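The spacer candidates in the 768x576 top view are brown at (515,338), purple at (491,392) and turquoise at (570,390). Brown is the wooden one; the other two colours are excluded. The rack is at (288,310) with its stop at its right end (333,302). I'll confirm with an enlarged crop.

```bash
cat > h.py <<'E'
import numpy as np, cv2
from cell import *
from scipy.spatial.transform import Rotation as Ro
def und(c,uv):
    K=np.array([[c['fx'],0,c['cx']],[0,c['fy'],c['cy']],[0,0,1]])
    return cv2.undistortPoints(np.array(uv,float).reshape(-1,1,2),K,np.array([c['k1'],0,0,0.])).reshape(-1,2)
def ray(name,uv,obs=None):
    c=camera_info(name); p=und(c,uv); d=np.c_[p,np.ones(len(p))]
    if name=='wrist':
        T=c['T_tool_cam']; R=Ro.from_rotvec(obs['eef_rot']).as_matrix()
        return R@T[:3,3]+obs['tool_pos'], d@(R@T[:3,:3]).T
    return -c['R'].T@c['t'], d@c['R']
def onplane(name,uv,z,obs=None):
    o,d=ray(name,uv,obs); s=(z-o[2])/d[:,2]; return o+s[:,None]*d
def proj(name,X,obs=None):
    c=camera_info(name); X=np.atleast_2d(X)
    if name=='wrist':
        T=c['T_tool_cam']; R=Ro.from_rotvec(obs['eef_rot']).as_matrix()
        Y=((X-obs['tool_pos'])@R-T[:3,3])@T[:3,:3]
    else: Y=X@c['R'].T+c['t']
    p=Y[:,:2]/Y[:,2:]; r2=(p**2).sum(1,keepdims=True); p=p*(1+c['k1']*r2)
    return p*[c['fx'],c['fy']]+[c['cx'],c['cy']]
E
python3 - <<'E'
from h import *
o=get_obs(); print(Ro.from_rotvec(o['eef_rot']).as_matrix().round(4))
t=cv2.imread('pics/top0.png'); s=cv2.imread('pics/scene0.png')
a=cv2.resize(t[250:360,220:360],(560,440),interpolation=2); b=cv2.resize(t[310:410,460:600],(560,400),interpolation=2)
cv2.imwrite('pics/c1.png',np.vstack([a,np.zeros((8,560,3),np.uint8)])); cv2.imwrite('pics/c2.png',b)
cv2.imwrite('pics/c3.png',cv2.resize(s[190:320,260:420],(800,650)[:2] if 0 else (720,585),interpolation=2))
E
```

```text
[[-5.000e-04  3.754e-01  9.269e-01]
 [-1.200e-03  9.268e-01 -3.754e-01]
 [-1.000e+00 -1.300e-03 -0.000e+00]]
```

View pics/c1.png

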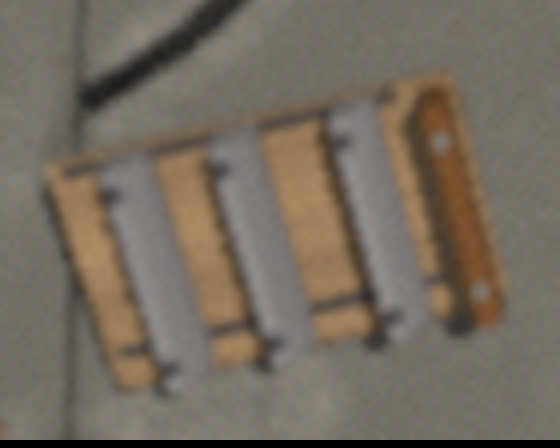

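View pics/c2.png

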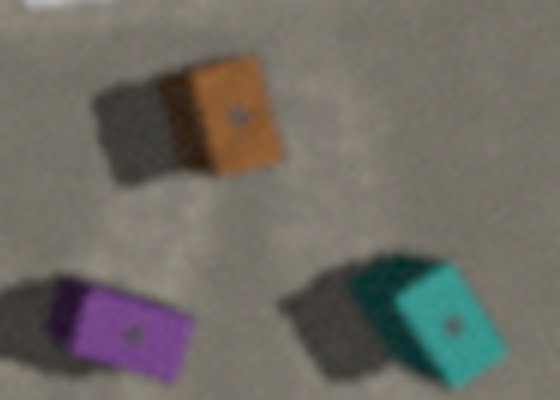

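View pics/c3.png

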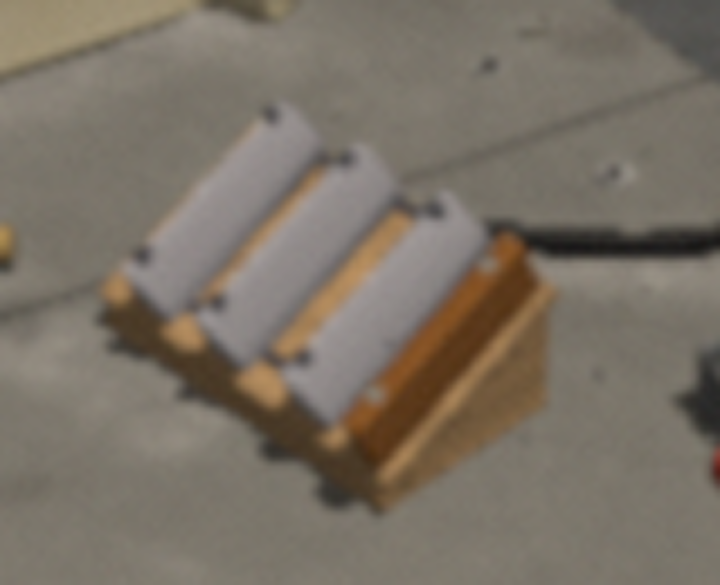

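The crop confirms it: the brown block at c2 (238,115) is the wooden spacer. The rack runs with its stop on the right, and the three grey dividers lie to the left of it. Next I'll measure the block by mask and the rack by its corners.

```bash
cat > m1.py <<'E'
from h import *
def c1(u,v): return ((np.array([u,v])+.5)/4+[220,250])/1.5-.5
t=cv2.resize(cv2.imread('pics/top0.png'),(512,384),interpolation=cv2.INTER_AREA)
hsv=cv2.cvtColor(t,cv2.COLOR_BGR2HSV)
m=cv2.inRange(hsv,(5,120,90),(18,255,255)); m[:,:310]=0; m[:205]=0;m[250:]=0; m[:,380:]=0
cs,_=cv2.findContours(m,0,1); c=max(cs,key=cv2.contourArea)
M=cv2.moments(m,True); cen=[M['m10']/M['m00'],M['m01']/M['m00']]
r=cv2.minAreaRect(c); print(cen,r)
print('block top c',onplane('top',[cen],.085)); P=onplane('top',cv2.boxPoints(r),.085); print(P.round(4))
print([np.linalg.norm(P[i]-P[i-1]).round(4) for i in range(4)],[np.degrees(np.arctan2(*(P[i]-P[i-1])[1::-1])).round(1) for i in range(4)])
for n,uv,z in [('LB',(50,163),.067),('LF',(120,388),.020),('RF',(500,325),.02),('RB',(452,72),.067)]:
    print(n,onplane('top',[c1(*uv)],z).round(4))
E
python3 m1.py
```

```text
[345.1666666666667, 225.40322580645162] ((345.20587158203125, 225.32354736328125), (17.70509910583496, 10.914102554321289), 75.96376037597656)
block top c [[ 0.38572502 -0.25872036  0.085     ]]
[[ 0.404  -0.2402  0.085 ]
 [ 0.4108 -0.267   0.085 ]
 [ 0.3679 -0.2775  0.085 ]
 [ 0.3611 -0.2507  0.085 ]]
[np.float64(0.0441), np.float64(0.0277), np.float64(0.0442), np.float64(0.0276)] [np.float64(13.8), np.float64(-75.7), np.float64(-166.3), np.float64(104.2)]
LB [[0.4633 0.2283 0.067 ]]
LF [[0.3662 0.2069 0.02  ]]
RF [[0.3964 0.0366 0.02  ]]
RB [[0.5042 0.0551 0.067 ]]
```

>>> {"method": "arm_command", "body": {
  "motion": [
    [[0, -3.2, 1.3, 0], [0, -3.2, 1.3, 0], [0, -3.2, 1.3, 0], [0, -3.2, 1.3, 0], [0, -3.2, 1.3, 0], [0, -3.2, 1.3, 0], [0, -3.2, 1.3, 0], [0, -3.2, 1.3, 0]]
  ]
}}

```text
clock: 0.82
tool_pos: [0.2156, 0.2549, 0.25]
eef_rot: [0.301, 1.55, -0.301]
ft_force: [1.6, -0.4, 1.1]
finger_gap: 0.0851
```

>>> {"method": "arm_command", "body": {
  "motion": [
    [[1.4, 0, 0, -0.119], [1.4, 0, 0, -0.119], [1.4, 0, 0, -0.119], [1.4, 0, 0, -0.119], [1.4, 0, 0, -0.119], [0, -2.75, 2.5, 0], [0, -2.75, 2.5, 0], [0, -2.75, 2.5, 0]]
  ]
}}

```text
clock: 1.48
tool_pos: [0.3071, 0.191, 0.1801]
eef_rot: [-0.167, 1.565, 0.167]
ft_force: [0.5, 0.3, 0.6]
finger_gap: 0.0856
```

>>> {"method": "arm_command", "body": {
  "motion": [
    [[0, -2.75, 2.5, 0], [0, -2.75, 2.5, 0], [0, -2.75, 2.5, 0], [0, 0, 0, 0], [0, 0, 0, 0]]
  ]
}}

```text
clock: 1.9
tool_pos: [0.3982, 0.1255, 0.18]
eef_rot: [-0.162, 1.565, 0.162]
ft_force: [-0.1, -0.4, 0.3]
finger_gap: 0.0854
```

Run:
```python
from h import *
import pickle
o=get_obs(); f=grab_frame('wrist'); pickle.dump((o,f),open('w1.pkl','wb'))
print(o['tool_pos'],o['joint_positions'].round(3),Ro.from_rotvec(o['eef_rot']).as_matrix().round(3))
cv2.imwrite('pics/w1.png',cv2.resize(f[:,:,::-1],None,fx=1.5,fy=1.5,interpolation=2))
```

```text
[0.39822165 0.12552111 0.17998576] [ 0.278  0.137  2.007  0.     0.999 -1.5  ] [[-0.001 -0.205  0.979]
 [ 0.     0.979  0.205]
 [-1.     0.    -0.001]]
```

View pics/w1.png

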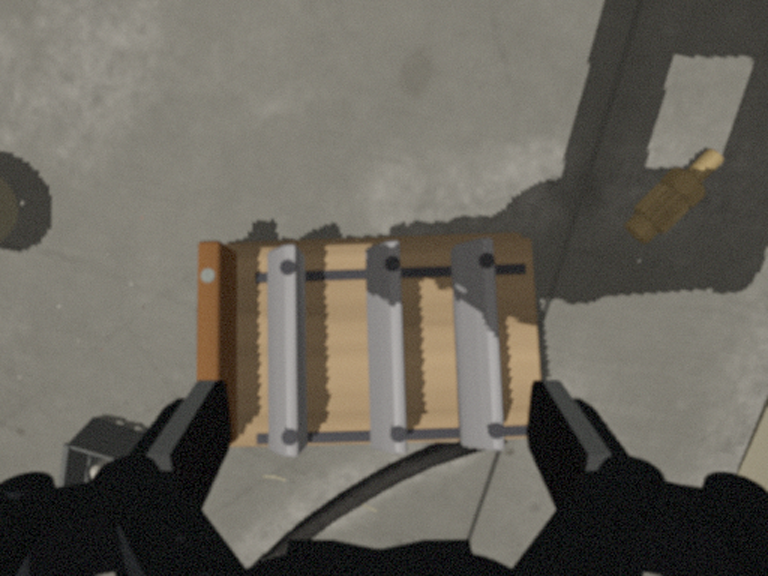

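Run:
```python
from h import *
import pickle
o,f=pickle.load(open('w1.pkl','rb'))
c=f[140:310,120:380,::-1]
c=cv2.convertScaleAbs(c,alpha=1.3,beta=10)
c=cv2.resize(c,None,fx=3,fy=3,interpolation=2)
cv2.imwrite('pics/w1c.png',c)
```

```text
(no output)
```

View pics/w1c.png

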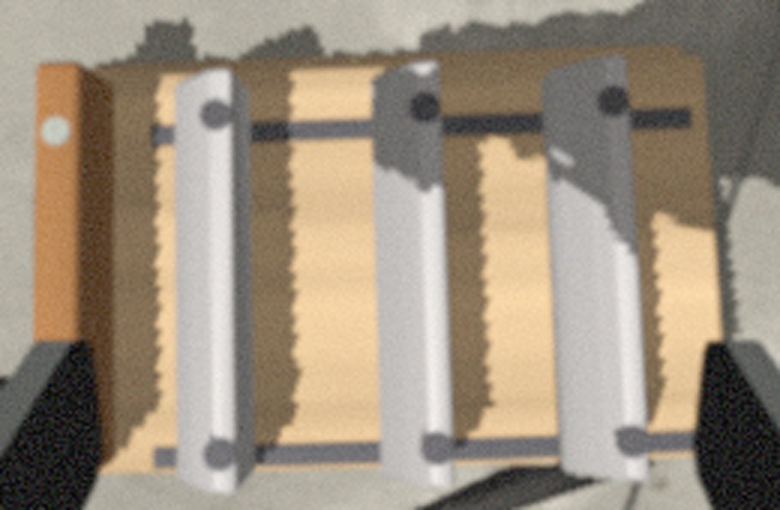

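```bash
cat > m2.py <<'E'
from h import *
import pickle
o,f=pickle.load(open('w1.pkl','rb'))
cc=lambda u,v: ((u+.5)/3-.5+120,(v+.5)/3-.5+140)
S=np.sin(np.radians(25));C=np.cos(np.radians(25))
zb=.052+.034*S; print('zback',zb, 'zfront',.052-.076*S)
B=onplane('wrist',[cc(130,473),cc(320,469),cc(510,466),cc(680,462)],zb,o); print(B.round(4))
d=np.polyfit(B[:,1],B[:,0],1); yaw=np.arctan(-d[0]); print('yaw from back edge',np.degrees(yaw))
def frame(yaw):
    return np.array([np.cos(yaw),np.sin(yaw),0]),np.array([-np.sin(yaw),np.cos(yaw),0])
for yaw in (yaw,np.radians(12)):
    ex,ey=frame(yaw); xb=(B@ex).mean(); xw=xb-.034*C   # working-line coordinate
    n=-S*ex+np.array([0,0,C]); P0=ex*xw+np.array([0,0,.052])
    def board(uv,h=0):
        oo,dd=ray('wrist',uv,o); P=P0+h*n; s=((P-oo)@n)/(dd@n); return oo+s[:,None]*dd
    def co(P): return np.c_[(P@ex-xw)/C, P@ey].round(4)
    print('xw',xw)
    print('stop foot',co(board([cc(113,85),cc(112,200),cc(110,330),cc(104,440)])).tolist())
    print('stop top in',co(board([cc(79,70),cc(79,200),cc(79,335)],.032)).tolist())
    print('stop top out',co(board([cc(38,70),cc(36,200),cc(34,335)],.032)).tolist())
    print('right edge',co(board([cc(700,70),cc(711,200),cc(722,335)])).tolist())
    for i,p in enumerate([[(176,85),(176,460)],[(374,80),(380,460)],[(545,80),(562,460)]]): print('div',i+1,'lower slant edge h14',co(board([cc(*q) for q in p],.014)).tolist())
    for i,p in enumerate([[(236,85),(237,460)],[(441,150),(452,460)],[(628,150),(647,460)]]): print('div',i+1,'crest far h30',co(board([cc(*q) for q in p],.030)).tolist())
E
python3 m2.py
```

```text
zback 0.06636902089918378 zfront 0.01988101210770684
[[0.4993 0.0726 0.0664]
 [0.4872 0.1224 0.0664]
 [0.4759 0.1719 0.0664]
 [0.4658 0.2164 0.0664]]
yaw from back edge 13.10037308813678
xw 0.4717152776814927
stop foot [[-0.0719, -0.0481], [-0.0396, -0.0479], [-0.004, -0.0481], [0.0254, -0.0495]]
stop top in [[-0.0843, -0.0476], [-0.0518, -0.047], [-0.019, -0.0465]]
stop top out [[-0.0846, -0.058], [-0.052, -0.0577], [-0.0191, -0.0576]]
right edge [[-0.0725, 0.1163], [-0.036, 0.1172], [0.0007, 0.1182]]
div 1 lower slant edge h14 [[-0.0752, -0.0271], [0.0221, -0.0268]]
div 2 lower slant edge h14 [[-0.0753, 0.0255], [0.0229, 0.0253]]
div 3 lower slant edge h14 [[-0.0743, 0.0708], [0.0239, 0.0715]]
div 1 crest far h30 [[-0.079, -0.0085], [0.0123, -0.0085]]
div 2 crest far h30 [[-0.0615, 0.0422], [0.0132, 0.043]]
div 3 crest far h30 [[-0.0605, 0.0884], [0.0144, 0.0896]]
xw 0.47099342795206545
stop foot [[-0.0704, -0.0401], [-0.0381, -0.0393], [-0.0026, -0.0389], [0.0267, -0.0398]]
stop top in [[-0.0828, -0.0398], [-0.0503, -0.0386], [-0.0176, -0.0376]]
stop top out [[-0.0828, -0.0502], [-0.0503, -0.0493], [-0.0176, -0.0486]]
right edge [[-0.0741, 0.1243], [-0.0375, 0.1258], [-0.0007, 0.1274]]
div 1 lower slant edge h14 [[-0.074, -0.0193], [0.0231, -0.0173]]
div 2 lower slant edge h14 [[-0.0751, 0.0333], [0.023, 0.0347]]
div 3 lower slant edge h14 [[-0.075, 0.0786], [0.0233, 0.081]]
div 1 crest far h30 [[-0.0782, -0.0007], [0.013, 0.0008]]
div 2 crest far h30 [[-0.0617, 0.0502], [0.013, 0.0522]]
div 3 crest far h30 [[-0.0615, 0.0965], [0.0134, 0.099]]
```

>>> {"method": "arm_command", "body": {
  "motion": [
    [[0, 0, 0, 0.124], [0, 0, 0, 0.124], [0, 0, 0, 0.124], [0, 0, 0, 0.124], [0, 0, 0, 0.124], [0, 0, 0, 0.124], [0, 0, 0, 0.124], [0, 0, 0, 0.124]]
  ]
}}

```text
clock: 2.62
tool_pos: [0.3956, 0.1275, 0.1802]
eef_rot: [0.614, 1.483, -0.614]
ft_force: [-0.5, 0.1, -0.6]
finger_gap: 0.0856
```

>>> {"method": "arm_command", "body": {
  "motion": [
    [[0, 0, 0, 0.124], [0, 0, 0, 0.124], [0, 0, 0, 0.124], [0, 0, 0, 0.124], [0, 0, 0, 0.124], [0, 0, 0, 0.124], [0, 0, 0, 0.124], [0, 0, 0, 0.124]]
  ]
}}

```text
clock: 3.28
tool_pos: [0.3956, 0.1276, 0.1802]
eef_rot: [1.359, 1.105, -1.361]
ft_force: [0.5, -0.3, 0.1]
finger_gap: 0.0855
```

>>> {"method": "arm_command", "body": {
  "motion": [
    [[0, 0, 0, 0.124], [0, 0, 0, 0.124], [0, 0, 0, 0.124], [0, 0, 0, 0.124], [0, 0, 0, 0.124], [0, 0, 0, 0.124], [0, 0, 0, 0.124], [0, 0, 0, 0.124]]
  ]
}}

```text
clock: 3.95
tool_pos: [0.3956, 0.1275, 0.1802]
eef_rot: [2.017, 0.38, -2.019]
ft_force: [0.8, 0.1, -0.1]
finger_gap: 0.0853
```

>>> {"method": "arm_command", "body": {
  "motion": [
    [[0, 0, 0, 0.124], [0, 3.7, 1.05, 0], [0, 3.7, 1.05, 0], [0, 3.7, 1.05, 0], [0, 3.7, 1.05, 0], [0, 3.7, 1.05, 0], [0, 3.7, 1.05, 0], [0, 3.7, 1.05, 0]]
  ]
}}

```text
clock: 4.62
tool_pos: [0.3895, -0.1426, 0.1804]
eef_rot: [2.086, 0.267, -2.086]
ft_force: [1.4, -0.2, 0.2]
finger_gap: 0.0852
```

>>> {"method": "arm_command", "body": {
  "motion": [
    [[0, 3.7, 1.05, 0], [0, 3.7, 1.05, 0], [0, 3.7, 1.05, 0], [0, 0, 0, 0], [0, 0, 0, 0]]
  ]
}}

```text
clock: 5.03
tool_pos: [0.3874, -0.2578, 0.18]
eef_rot: [2.088, 0.264, -2.089]
ft_force: [0.2, 0.7, -0.0]
finger_gap: 0.0854
```

Run:
```python
from h import *
import pickle
o=get_obs(); f=grab_frame('wrist'); pickle.dump((o,f),open('w2.pkl','wb'))
R=Ro.from_rotvec(o['eef_rot']).as_matrix()
print(o['clock'],o['tool_pos'],o['joint_positions'].round(3),np.degrees(np.arctan2(R[1,1],R[0,1])))
cv2.imwrite('pics/w2.png',cv2.resize(f[:,:,::-1],None,fx=1.5,fy=1.5,interpolation=2))
hsv=cv2.cvtColor(f,cv2.COLOR_RGB2HSV)
```

```text
5.0333 [ 0.3873962  -0.25779847  0.18003272] [-6.120e-01  2.100e-01  1.912e+00  1.000e-03  1.021e+00  7.080e-01] -75.66842048279028
```

View pics/w2.png

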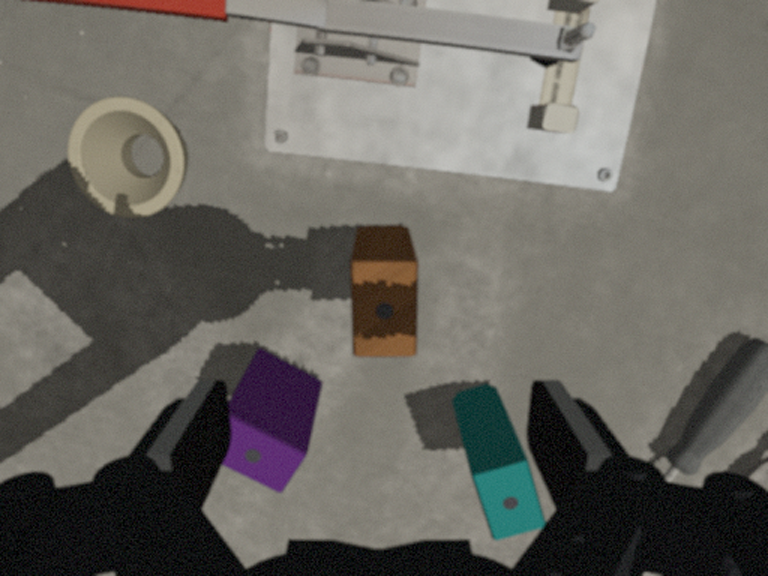

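Wrist view: the brown block's top face has corners (352,260), (417,261), (416,356), (354,356) and lies square to the jaws. The purple and turquoise decoys flank it below.

Run:
```python
from h import *
import pickle
o,f=pickle.load(open('w2.pkl','rb'))
uv=(np.array([(352,260),(417,261),(416,356),(354,356)])+.5)/1.5-.5
P=onplane('wrist',uv,.085,o); R=Ro.from_rotvec(o['eef_rot']).as_matrix()
print(((P-o['tool_pos'])@R*100).round(2), ((P.mean(0)-o['tool_pos'])@R*100).round(2),P.mean(0))
```

```text
[[ 9.5  -1.1  -2.06]
 [ 9.5   1.72 -2.02]
 [ 9.5   1.77  2.5 ]
 [ 9.51 -1.08  2.5 ]] [9.5  0.33 0.23] [ 0.38590954 -0.2614396   0.085     ]
```

>>> {"method": "arm_command", "body": {
  "motion": [
    [[2, 0.33, 0.23, 0], [3, 0, 0, 0], [3, 0, 0, 0], [2, 0, 0, 0], [1, 0, 0, 0], [0, 0, 0, 0], [0, 0, 0, 0]]
  ]
}}

```text
clock: 5.67
tool_pos: [0.3864, -0.2597, 0.0703]
eef_rot: [2.085, 0.268, -2.087]
ft_force: [-0.3, 0.1, 0.4]
finger_gap: 0.0857
```

>>> {"method": "arm_command", "body": {
  "motion": [
    [[0, 0, 0, 0], [0, 0, 0, 0], [0, 0, 0, 0], [0, 0, 0, 0], [0, 0, 0, 0], [0, 0, 0, 0]]
  ],
  "hand": -1,
  "newtons": 20
}}

```text
clock: 6.17
tool_pos: [0.3866, -0.2618, 0.0709]
eef_rot: [2.088, 0.263, -2.087]
ft_force: [0.1, 1.5, 5.1]
finger_gap: 0.0299
```

>>> {"method": "arm_command", "body": {
  "motion": [
    [[-2.5, 0, 0, 0], [-3.5, 0, 0, 0], [-2, -3.72, -0.46, 0], [0, -3.72, -0.46, 0], [0, -3.72, -0.46, 0], [0, -3.72, -0.46, 0], [0, -3.72, -0.46, 0], [0, -3.72, -0.46, 0]]
  ]
}}

```text
clock: 6.83
tool_pos: [0.3567, -0.038, 0.1499]
eef_rot: [2.088, 0.263, -2.088]
ft_force: [0.7, 0.4, -1.3]
finger_gap: 0.0297
```

>>> {"method": "arm_command", "body": {
  "motion": [
    [[0, -3.72, -0.46, 0], [0, -3.72, -0.46, 0], [0, -3.72, -0.46, 0], [0, -3.72, -0.46, 0.021], [2, 0, 0, 0], [3, 0, 0, 0], [2, 0, 0, 0], [0, 0, 0, 0]]
  ]
}}

```text
clock: 7.5
tool_pos: [0.3354, 0.1089, 0.0772]
eef_rot: [2.089, 0.243, -2.106]
ft_force: [-0.2, -0.5, -2.2]
finger_gap: 0.03
```

```bash
cat >> h.py <<'E'
yaw=np.radians(13.1); EX=np.array([np.cos(yaw),np.sin(yaw),0]); EY=np.array([-np.sin(yaw),np.cos(yaw),0]); XW=.4717; YS=-.0485
def st():
    o=get_obs(); R=Ro.from_rotvec(o['eef_rot']).as_matrix()
    print('clk',round(o['clock'],2),'rackx',round((o['tool_pos']@EX-XW)*1e3,2),'racky',round((o['tool_pos']@EY-YS)*1e3,2),'z',round(o['tool_pos'][2]*1e3,2),'psi',round(np.degrees(np.arctan2(R[1,1],R[0,1])),2),'F rack x,y,z',round(o['ft_force']@EX,1),round(o['ft_force']@EY,1),round(o['ft_force'][2],1),'gap',round(o['finger_gap'],4),'J',o['joint_positions'].round(2))
    return o
E
python3 -c "
from h import *
st()
cv2.imwrite('pics/s2.png',cv2.resize(grab_frame('scene')[110:260,140:300,::-1],None,fx=4,fy=4,interpolation=2))"
```

```text
clk 7.5 rackx -120.37 racky 78.53 z 77.21 psi -76.71 F rack x,y,z -0.3 -0.5 -2.2 gap 0.03 J [ 0.28  0.2   2.28 -0.    0.67  1.62]
```

View pics/s2.png

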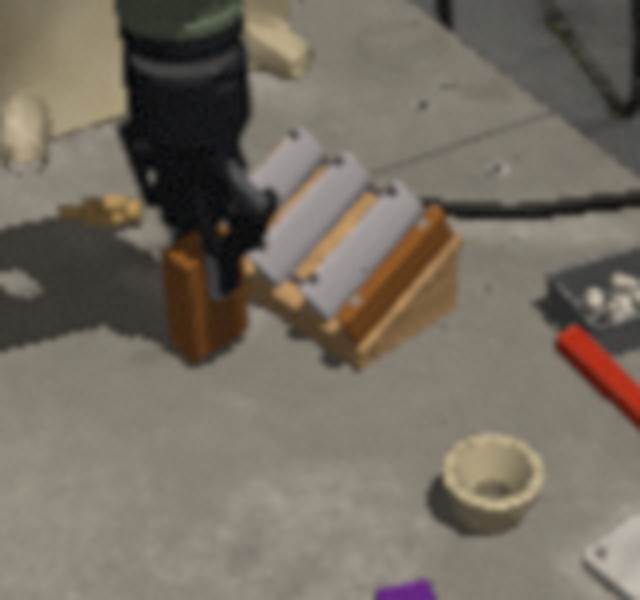

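>>> {"method": "arm_command", "body": {
  "motion": [
    [[-0.3, 0, -0.8, 0], [0, 0, -0.8, 0], [0, 0, -0.7, 0], [0, 0, 0, 0]]
  ]
}}

```text
clock: 7.88
tool_pos: [0.3598, 0.1142, 0.0834]
eef_rot: [2.094, 0.242, -2.105]
ft_force: [-5.9, 0.4, -0.1]
finger_gap: 0.029
```

>>> {"method": "arm_command", "body": {
  "motion": [
    [[0, 0, -0.2, 0], [0, 0, -0.2, 0], [0, 0, -0.2, 0], [0, 0, -0.2, 0], [0, 0, 0, 0]]
  ]
}}

```text
clock: 8.3
tool_pos: [0.3646, 0.1152, 0.0831]
eef_rot: [2.088, 0.241, -2.11]
ft_force: [-10.7, -1.5, 5.1]
finger_gap: 0.0296
```

```bash
python3 -c "
from h import *
st()
cv2.imwrite('pics/s3.png',cv2.resize(grab_frame('scene')[110:260,140:300,::-1],None,fx=4,fy=4,interpolation=2))"
```

```text
clk 8.3 rackx -90.49 racky 78.07 z 83.08 psi -76.81 F rack x,y,z -10.8 1.0 5.1 gap 0.0296 J [0.28 0.23 2.21 0.   0.71 1.62]
```

View pics/s3.png

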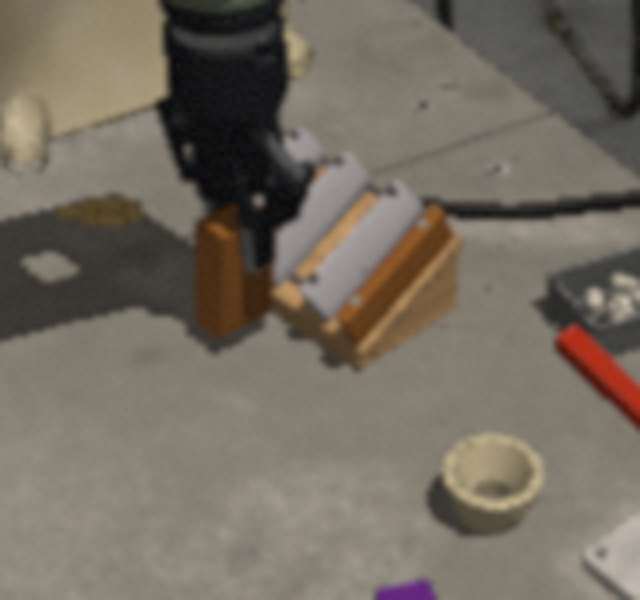

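Run:
```python
from h import *
import pickle
o,f=pickle.load(open('w1.pkl','rb'))
P=onplane('wrist',np.array([(640,240),(628,225),(720,155),(700,150)])/1.5,.012,o)
for p in P: print(p.round(3),'rack',round(p@EX-XW,3),round(p@EY-YS,3))
print(onplane('top',np.array([(218,354),(202,384)])/1.5,.012).round(3))
```

```text
[0.353 0.273 0.012] rack -0.066 0.234
[0.346 0.263 0.012] rack -0.075 0.226
[0.297 0.302 0.012] rack -0.114 0.275
[0.297 0.289 0.012] rack -0.117 0.263
[[0.352 0.266 0.012]
 [0.297 0.294 0.012]]
```

>>> {"method": "arm_command", "body": {
  "motion": [
    [[0, 0, 2.5, 0], [0, -3.1, 0, 0], [0, -3.1, 0, 0], [0, -3.1, 0, 0], [0, 0, -1.0, 0], [0, 0, -1.0, 0], [0, 0, 0, 0]]
  ]
}}

```text
clock: 8.93
tool_pos: [0.346, 0.2071, 0.084]
eef_rot: [2.106, 0.245, -2.094]
ft_force: [1.5, 0.4, -1.6]
finger_gap: 0.0294
```

```bash
python3 -c "
from h import *
st()
cv2.imwrite('pics/s4.png',cv2.resize(grab_frame('scene')[110:260,140:300,::-1],None,fx=4,fy=4,interpolation=2))"
```

```text
clk 8.93 rackx -87.76 racky 171.83 z 84.03 psi -76.78 F rack x,y,z 1.5 0.1 -1.6 gap 0.0294 J [ 0.51  0.25  2.17 -0.    0.71  1.85]
```

View pics/s4.png

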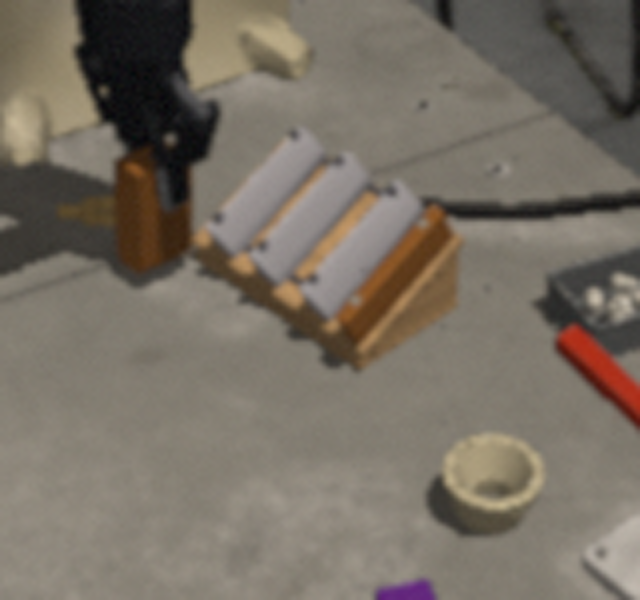

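>>> {"method": "arm_command", "body": {
  "motion": [
    [[0.3, 0, -0.3, 0], [0, 0, -0.3, 0], [0, 0, -0.3, 0], [0, 0, -0.3, 0], [0, 0, -0.3, 0], [0, 0, -0.3, 0], [0, 0, -0.3, 0], [0, 0, 0, 0]]
  ]
}}

```text
clock: 9.65
tool_pos: [0.3614, 0.2095, 0.0797]
eef_rot: [2.094, 0.241, -2.104]
ft_force: [-5.0, -2.2, 3.3]
finger_gap: 0.0301
```

```bash
python3 -c "
from h import *
st()
cv2.imwrite('pics/s5.png',cv2.resize(grab_frame('scene')[110:260,140:300,::-1],None,fx=4,fy=4,interpolation=2))"
```

```text
clk 9.65 rackx -72.25 racky 170.69 z 79.67 psi -76.82 F rack x,y,z -5.4 -1.0 3.3 gap 0.0301 J [0.5  0.28 2.14 0.   0.72 1.84]
```

View pics/s5.png

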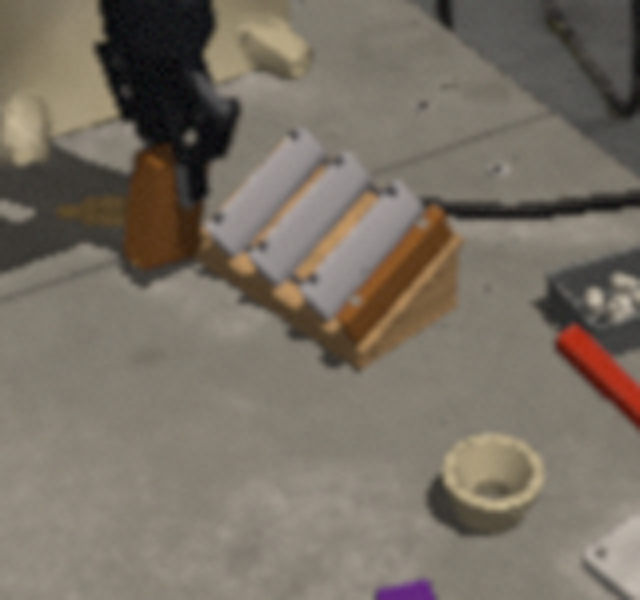

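>>> {"method": "arm_command", "body": {
  "motion": [
    [[0, 0, -0.35, 0], [0, 0, -0.35, 0], [0, 0, -0.2, 0], [0, 0, 0, 0]]
  ]
}}

```text
clock: 10.03
tool_pos: [0.3704, 0.2117, 0.0794]
eef_rot: [2.095, 0.241, -2.102]
ft_force: [-3.4, -2.5, 0.1]
finger_gap: 0.0296
```

```bash
python3 -c "
from h import *
st()
cv2.imwrite('pics/s6.png',cv2.resize(grab_frame('scene')[110:200,140:230,::-1],None,fx=6.5,fy=6.5,interpolation=2))"
```

```text
clk 10.03 rackx -62.98 racky 170.78 z 79.41 psi -76.79 F rack x,y,z -3.9 -1.7 0.1 gap 0.0296 J [ 0.49  0.29  2.12 -0.    0.73  1.83]
```

View pics/s6.png

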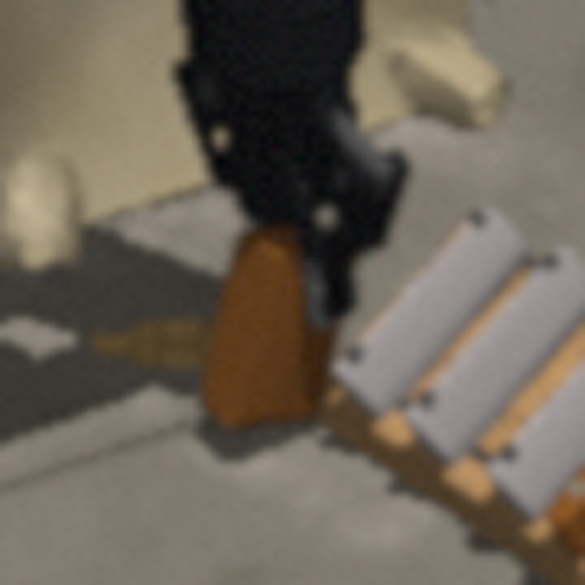

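Run:
```python
from h import *
g=lambda u,v:((u+.5)/6.5-.5+140,(v+.5)/6.5-.5+110)
oo,dd=ray('scene',[g(245,245),g(206,385),g(299,255),g(305,415),g(232,425)])
s=((.156+YS)-oo@EY)/(dd@EY); P=oo+s[:,None]*dd
q=np.c_[P@EX-XW,P[:,2]]; print((q*1e3).round(1))
for a,b in((0,1),(2,3),(4,3)): print(np.degrees(np.arctan2(q[a,0]-q[b,0],q[a,1]-q[b,1])))
```

```text
[[ -99.   115.1]
 [-127.6   57. ]
 [ -72.8   97.9]
 [ -79.4   14.6]
 [-117.7   29.9]]
26.164188740061388
4.546316392496274
-68.25830359280631
```

>>> {"method": "arm_command", "body": {
  "motion": [
    [[0, 0, 3, 0], [-3.7, 0, 0, 0], [-3.7, 0, 0, 0], [-3.7, 0, 0, 0], [0, 3.9, 0, 0], [0, 3.9, 0, 0], [0, 3.9, 0, 0], [0, 3.9, 0, 0]]
  ],
  "newtons": 40
}}

```text
clock: 10.75
tool_pos: [0.3798, 0.0527, 0.1919]
eef_rot: [2.105, 0.245, -2.092]
ft_force: [0.3, 1.0, -1.6]
finger_gap: 0.0295
```

>>> {"method": "arm_command", "body": {
  "motion": [
    [[0, 0, 0, -0.121], [0, 0, 0, -0.121], [0, 0, 0, -0.121], [0, 0, 0, -0.121], [0, 0, 0, -0.121], [0, 0, 0, -0.121], [0, 0, 0, -0.121], [0, 0, 0, -0.121]]
  ]
}}

```text
clock: 11.42
tool_pos: [0.3797, 0.054, 0.1914]
eef_rot: [1.477, 1.011, -1.469]
ft_force: [0.1, -0.4, -0.6]
finger_gap: 0.0297
```

>>> {"method": "arm_command", "body": {
  "motion": [
    [[0, 0, 0, -0.121], [0, 0, 0, -0.121], [0, 0, 0, -0.121], [0, 0, 0, -0.121], [0, 0, 0, -0.121], [0, 0, 0, -0.121], [0, 0, 0, -0.121], [0, 0, 0, -0.121]]
  ]
}}

```text
clock: 12.08
tool_pos: [0.3797, 0.054, 0.1914]
eef_rot: [0.757, 1.432, -0.753]
ft_force: [-0.5, -0.3, -1.2]
finger_gap: 0.0299
```

>>> {"method": "arm_command", "body": {
  "motion": [
    [[0, 0, 0, -0.121], [0, 0, 0, -0.121], [0, 0, 0, -0.121], [0, 0, 0, -0.121], [0, 0, 0, -0.121], [0, 0, 0, -0.121], [0, 0, 0, -0.121], [0, 0, 0, -0.121]]
  ]
}}

```text
clock: 12.75
tool_pos: [0.3796, 0.054, 0.1914]
eef_rot: [0.001, 1.566, -0.0]
ft_force: [0.4, -0.6, -0.7]
finger_gap: 0.0294
```

>>> {"method": "arm_command", "body": {
  "motion": [
    [[0, 0, 0, -0.121], [0, 0, 0, -0.121], [0, 0, 0, 0], [0, 0, 0, 0]]
  ]
}}

```text
clock: 13.08
tool_pos: [0.3791, 0.054, 0.1912]
eef_rot: [-0.182, 1.56, 0.182]
ft_force: [-0.1, 0.8, -1.2]
finger_gap: 0.0294
```

```bash
python3 -c "
from h import *
st()"
```

```text
clk 13.08 rackx -90.27 racky 15.16 z 191.23 psi 103.3 F rack x,y,z 0.1 0.8 -1.2 gap 0.0294 J [ 0.11  0.07  2.06 -0.    1.02 -1.69]
```

>>> {"method": "arm_command", "body": {
  "motion": [
    [[1, 0.1, 1.5, 0], [1.3, 0, 1.5, 0], [0.9, 0, 0.42, 0], [0.9, 0, 0.42, 0], [0, 0, 0, 0], [0, 0, 0, 0]]
  ]
}}

```text
clock: 13.58
tool_pos: [0.4144, 0.0637, 0.1494]
eef_rot: [-0.184, 1.565, 0.184]
ft_force: [0.5, -0.2, -0.0]
finger_gap: 0.0298
```

```bash
python3 -c "
from h import *
st()
cv2.imwrite('pics/s7.png',cv2.resize(grab_frame('scene')[110:220,170:280,::-1],None,fx=5.5,fy=5.5,interpolation=2))
cv2.imwrite('pics/w7.png',cv2.resize(grab_frame('wrist')[:,:,::-1],None,fx=1.5,fy=1.5,interpolation=2))"
```

```text
clk 13.58 rackx -53.59 racky 16.64 z 149.43 psi 103.44 F rack x,y,z 0.4 -0.3 -0.0 gap 0.0298 J [ 0.13  0.18  2.05  0.    0.92 -1.68]
```

View pics/s7.png

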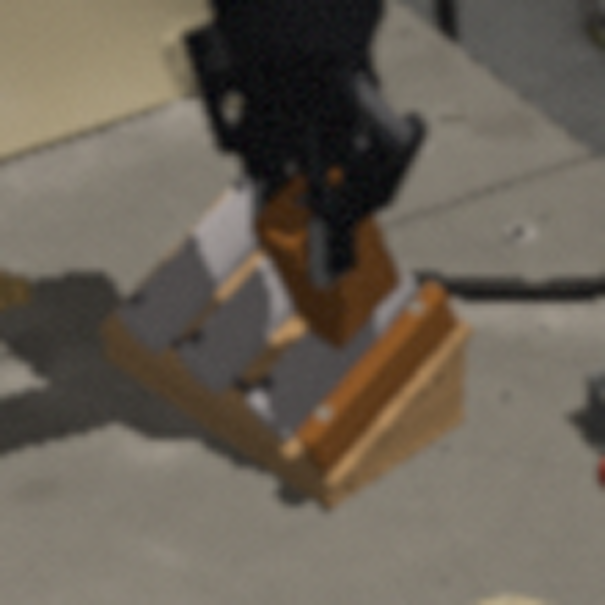

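View pics/w7.png

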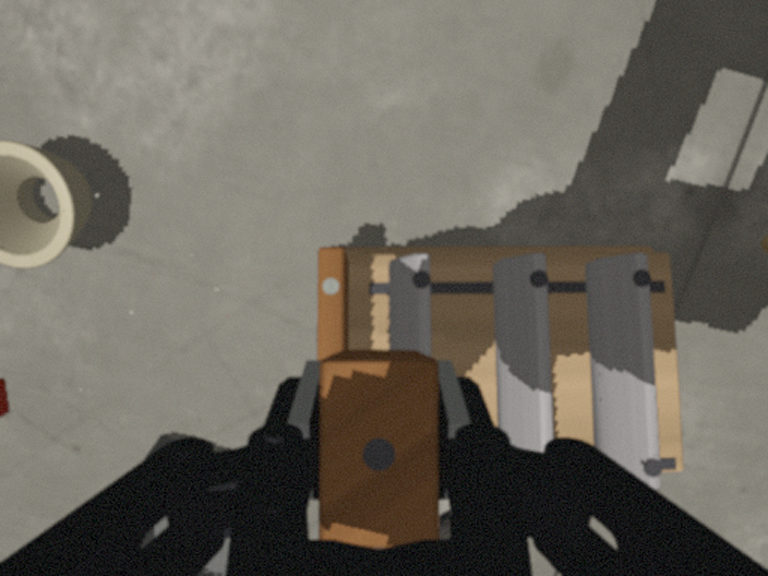

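Run:
```python
from h import *
o=get_obs()
S=np.sin(np.radians(25));C=np.cos(np.radians(25)); n=-S*EX+np.array([0,0,C])
def board(uv,h):
    P0=EX*XW+np.array([0,0,.052])+h*n
    oo,dd=ray('wrist',(np.array(uv)+.5)/1.5-.5,o); s=((P0-oo)@n)/(dd@n); P=oo+s[:,None]*dd
    return np.c_[(P@EX-XW)/C,P@EY-YS].round(4).tolist()
print('stop in top',board([(346,255),(346,345)],.032),'out',board([(319,255),(319,345)],.032))
print('stop foot?',board([(348,255),(349,345)],0))
print('right edge',board([(667,255),(682,465)],0))
print('div14',board([(392,300),(494,300),(587,300)],.014)); print('div30',board([(432,300),(549,300),(652,300)],.03))
```

```text
stop in top [[-0.0822, 0.0017], [-0.043, 0.0022]] out [[-0.0822, -0.0102], [-0.0429, -0.0094]]
stop foot? [[-0.0734, 0.0007], [-0.0286, 0.0017]]
right edge [[-0.0747, 0.164], [0.0302, 0.166]]
div14 [[-0.056, 0.0224], [-0.0562, 0.0704], [-0.0564, 0.1149]]
div30 [[-0.0619, 0.0395], [-0.0621, 0.0912], [-0.0623, 0.1382]]
```

>>> {"method": "arm_command", "body": {
  "motion": [
    [[0.45, 0.06, 0.21, 0], [0.45, 0, 0.21, 0], [0.45, 0, 0.21, 0], [0.45, 0, 0.21, 0], [0, 0, 0, 0]]
  ]
}}

```text
clock: 14.1
tool_pos: [0.4235, 0.0663, 0.1313]
eef_rot: [-0.185, 1.563, 0.185]
ft_force: [0.7, -0.3, -1.2]
finger_gap: 0.0298
```

```bash
python3 -c "
from h import *
st()"
```

```text
clk 14.1 rackx -44.23 racky 17.13 z 131.29 psi 103.48 F rack x,y,z 0.6 -0.5 -1.2 gap 0.0298 J [ 0.13  0.21  2.06 -0.    0.87 -1.68]
```

>>> {"method": "arm_command", "body": {
  "motion": [
    [[0.36, 0, 0.17, 0], [0.36, 0, 0.17, 0], [0.36, 0, 0.17, 0], [0.36, 0, 0.17, 0], [0, 0, 0, 0]]
  ]
}}

```text
clock: 14.52
tool_pos: [0.4299, 0.0679, 0.1171]
eef_rot: [-0.185, 1.563, 0.185]
ft_force: [0.4, -1.1, -2.3]
finger_gap: 0.0291
```

```bash
python3 -c "
from h import *
st()"
```

```text
clk 14.52 rackx -37.6 racky 17.18 z 117.08 psi 103.49 F rack x,y,z 0.2 -1.2 -2.3 gap 0.0291 J [ 0.13  0.24  2.06 -0.    0.84 -1.68]
```

>>> {"method": "arm_command", "body": {
  "motion": [
    [[0.25, 0, 0.12, 0], [0.25, 0, 0.12, 0], [0.2, 0, 0.1, 0], [0, 0, 0, 0]]
  ]
}}

```text
clock: 14.85
tool_pos: [0.4299, 0.068, 0.1117]
eef_rot: [-0.186, 1.57, 0.185]
ft_force: [-12.8, -4.3, 21.7]
finger_gap: 0.0293
```

```bash
python3 -c "
from h import *
st()
cv2.imwrite('pics/s8.png',cv2.resize(grab_frame('scene')[110:220,170:280,::-1],None,fx=5.5,fy=5.5,interpolation=2))
cv2.imwrite('pics/w8.png',cv2.resize(grab_frame('wrist')[:,:,::-1],None,fx=1.5,fy=1.5,interpolation=2))"
```

```text
clk 14.85 rackx -37.53 racky 17.3 z 111.72 psi 103.5 F rack x,y,z -13.4 -1.3 21.7 gap 0.0293 J [ 0.13  0.25  2.06 -0.    0.83 -1.67]
```

View pics/s8.png

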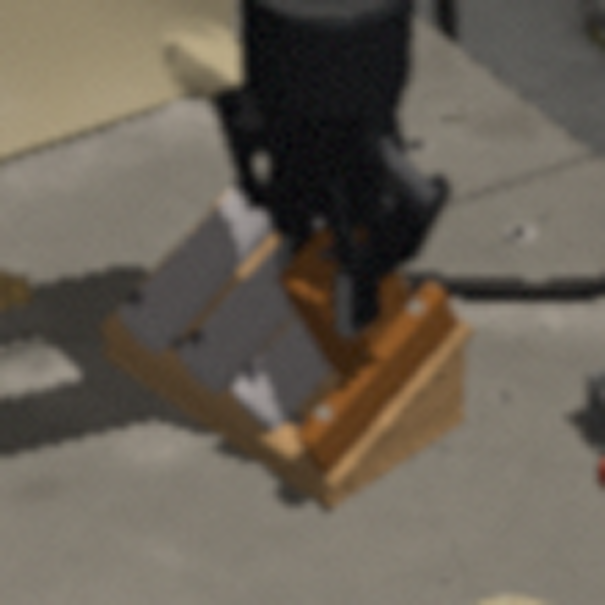

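View pics/w8.png

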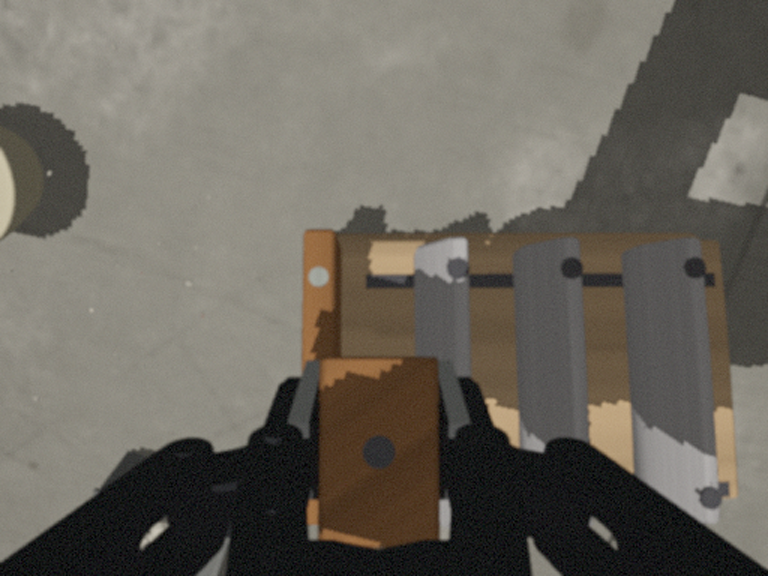

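```bash
cat > bd.py <<'E'
from h import *
S=np.sin(np.radians(25));C=np.cos(np.radians(25)); n=-S*EX+np.array([0,0,C])
def board(uv,h,o):
    P0=EX*XW+np.array([0,0,.052])+h*n
    oo,dd=ray('wrist',(np.array(uv)+.5)/1.5-.5,o); s=((P0-oo)@n)/(dd@n); P=oo+s[:,None]*dd
    return np.c_[(P@EX-XW)/C,P@EY-YS].round(4).tolist()
E
python3 - <<'E'
from bd import *
o=get_obs()
print('stop in top',board([(335,245),(338,300)],.032,o),'out',board([(303,245)],.032,o))
print('stop foot',board([(340,245),(341,345)],0,o))
print('div14',board([(415,250),(514,255),(624,255)],.014,o)); print('div30',board([(469,250),(580,255),(702,255)],.03,o))
print('right edge',board([(718,250),(736,490)],0,o))
E
```

```text
stop in top [[-0.0804, 0.0009], [-0.0606, 0.0024]] out [[-0.0803, -0.0106]]
stop foot [[-0.0725, 0.0003], [-0.0305, 0.0014]]
div14 [[-0.0741, 0.031], [-0.0724, 0.0702], [-0.0729, 0.1148]]
div30 [[-0.0784, 0.0494], [-0.0769, 0.0903], [-0.0774, 0.1372]]
right edge [[-0.0719, 0.1645], [0.0295, 0.1657]]
```

>>> {"method": "arm_command", "body": {
  "motion": [
    [[-0.6, 0, -0.28, 0], [-0.9, 0, -0.42, 0], [-0.9, 0, -0.42, 0], [-0.9, 0, -0.42, 0], [-0.9, 0, -0.42, 0], [0, 0, 0, 0]]
  ]
}}

```text
clock: 15.45
tool_pos: [0.4143, 0.0643, 0.1544]
eef_rot: [-0.184, 1.56, 0.185]
ft_force: [0.2, -0.1, -1.3]
finger_gap: 0.0295
```

>>> {"method": "arm_command", "body": {
  "motion": [
    [[0, 2.4, 0, 0], [0, 2.4, 0, 0], [0, 0, 0, 0], [0, 0, 0, 0]]
  ]
}}

```text
clock: 15.78
tool_pos: [0.4027, 0.1115, 0.1525]
eef_rot: [-0.187, 1.563, 0.186]
ft_force: [0.2, 1.1, -0.5]
finger_gap: 0.0296
```

```bash
python3 -c "
from h import *
st()
cv2.imwrite('pics/w9.png',cv2.resize(grab_frame('wrist')[:,:,::-1],None,fx=1.5,fy=1.5,interpolation=2))"
```

```text
clk 15.78 rackx -54.19 racky 65.83 z 152.53 psi 103.61 F rack x,y,z 0.5 1.0 -0.5 gap 0.0296 J [ 0.24  0.17  2.05 -0.    0.92 -1.57]
```

View pics/w9.png

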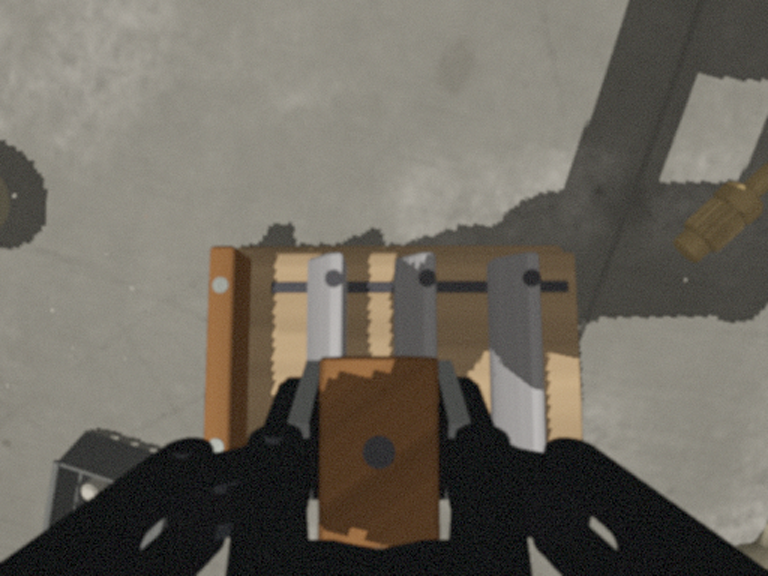

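Run:
```python
from bd import *
o=get_obs()
print('stop in top',board([(237,252),(233,400)],.032,o),'out',board([(211,252),(206,400)],.032,o))
print('stop foot',board([(249,260),(247,345),(246,400)],0,o))
print('div14',board([(308,270),(307,350),(393,270),(393,345),(489,270),(496,440)],.014,o)); print('div30',board([(345,270),(346,350),(436,270),(438,345),(541,270),(546,440)],.03,o))
print('right edge',board([(577,260),(582,440)],0,o))
```

```text
stop in top [[-0.0837, 0.0015], [-0.0189, 0.0023]] out [[-0.0837, -0.0102], [-0.0187, -0.0095]]
stop foot [[-0.071, -0.0011], [-0.0281, -0.0004], [-0.0012, -0.0]]
div14 [[-0.0703, 0.031], [-0.0324, 0.0314], [-0.0706, 0.0716], [-0.035, 0.0717], [-0.0709, 0.1175], [0.0085, 0.1195]]
div30 [[-0.0753, 0.0497], [-0.0399, 0.0507], [-0.0756, 0.0903], [-0.0423, 0.0909], [-0.076, 0.1376], [-0.0015, 0.1377]]
right edge [[-0.0723, 0.1661], [0.0175, 0.1654]]
```

>>> {"method": "arm_command", "body": {
  "motion": [
    [[0.6, 0.03, 0.28, 0.003], [0.6, 0, 0.28, 0], [0.5, 0, 0.23, 0], [0.5, 0, 0.23, 0], [0.5, 0, 0.23, 0], [0.4, 0, 0.19, 0], [0.4, 0, 0.19, 0], [0, 0, 0, 0]]
  ]
}}

```text
clock: 16.5
tool_pos: [0.4186, 0.1147, 0.1167]
eef_rot: [-0.183, 1.564, 0.182]
ft_force: [1.7, -0.5, -4.6]
finger_gap: 0.0294
```

```bash
python3 -c "
from h import *
st()"
```

```text
clk 16.5 rackx -37.99 racky 65.29 z 116.65 psi 103.31 F rack x,y,z 1.5 -0.9 -4.6 gap 0.0294 J [ 0.24  0.24  2.06 -0.    0.84 -1.56]
```

>>> {"method": "arm_command", "body": {
  "motion": [
    [[0.25, 0.03, 0.12, 0], [0.25, 0.03, 0.12, 0], [0.2, 0.02, 0.1, 0], [0, 0, 0, 0]]
  ]
}}

```text
clock: 16.83
tool_pos: [0.4208, 0.1154, 0.1128]
eef_rot: [-0.184, 1.565, 0.181]
ft_force: [-10.6, -7.4, 27.3]
finger_gap: 0.0294
```

```bash
python3 -c "
from h import *
st()
cv2.imwrite('pics/s10.png',cv2.resize(grab_frame('scene')[110:220,170:280,::-1],None,fx=5.5,fy=5.5,interpolation=2))
cv2.imwrite('pics/w10.png',cv2.resize(grab_frame('wrist')[:,:,::-1],None,fx=1.5,fy=1.5,interpolation=2))"
```

```text
clk 16.83 rackx -35.73 racky 65.58 z 112.76 psi 103.34 F rack x,y,z -12.0 -4.8 27.3 gap 0.0294 J [ 0.24  0.25  2.06 -0.    0.83 -1.56]
```

View pics/s10.png

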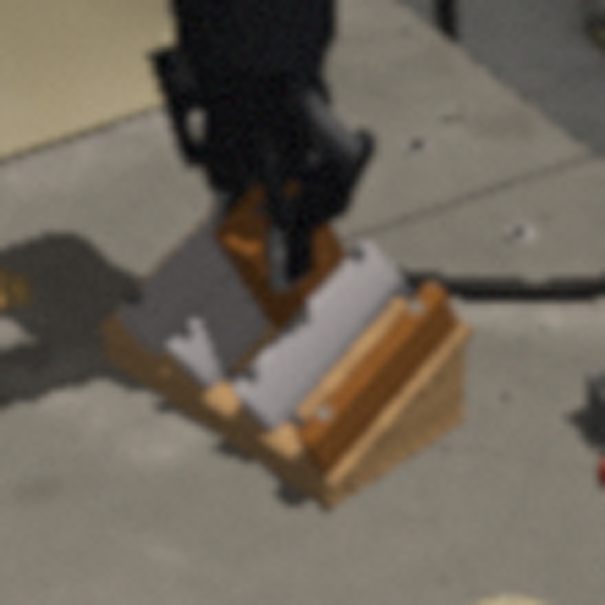

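View pics/w10.png

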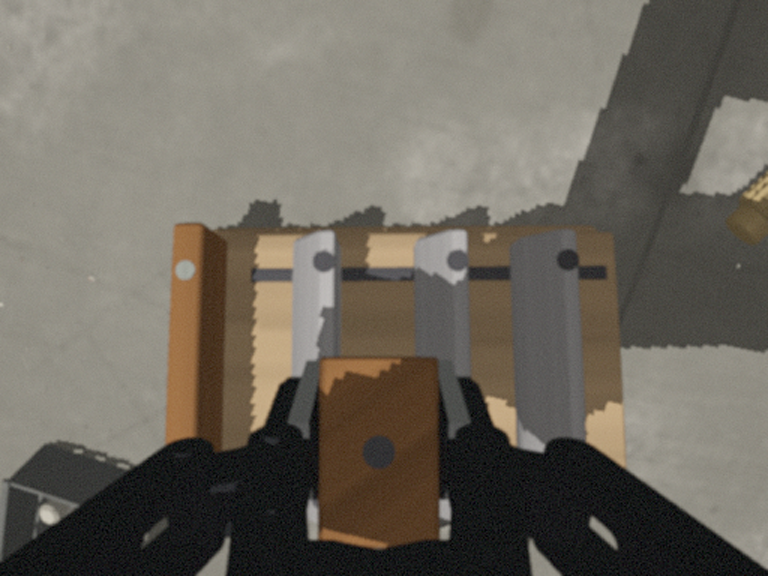

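>>> {"method": "arm_command", "body": {
  "motion": [
    [[-0.6, 0, -0.28, 0], [-0.9, 0, -0.42, 0], [-0.9, 0, -0.42, 0], [-0.9, 0, -0.42, 0], [-0.9, 0, -0.42, 0], [0, 0, 0, 0]]
  ]
}}

```text
clock: 17.43
tool_pos: [0.4028, 0.1122, 0.1543]
eef_rot: [-0.182, 1.56, 0.183]
ft_force: [0.0, 0.9, -0.9]
finger_gap: 0.0293
```

>>> {"method": "arm_command", "body": {
  "motion": [
    [[0, 2.4, 0, 0], [0, 2.45, 0, 0], [0, 0, 0, 0], [0, 0, 0, 0]]
  ]
}}

```text
clock: 17.77
tool_pos: [0.3913, 0.1599, 0.1524]
eef_rot: [-0.184, 1.563, 0.184]
ft_force: [-0.7, 0.1, -1.0]
finger_gap: 0.0297
```

```bash
python3 -c "
from h import *
st()
cv2.imwrite('pics/w11.png',cv2.resize(grab_frame('wrist')[:,:,::-1],None,fx=1.5,fy=1.5,interpolation=2))"
```

```text
clk 17.77 rackx -54.33 racky 115.53 z 152.44 psi 103.44 F rack x,y,z -0.7 0.2 -1.0 gap 0.0297 J [ 0.36  0.18  2.04  0.    0.93 -1.44]
```

View pics/w11.png

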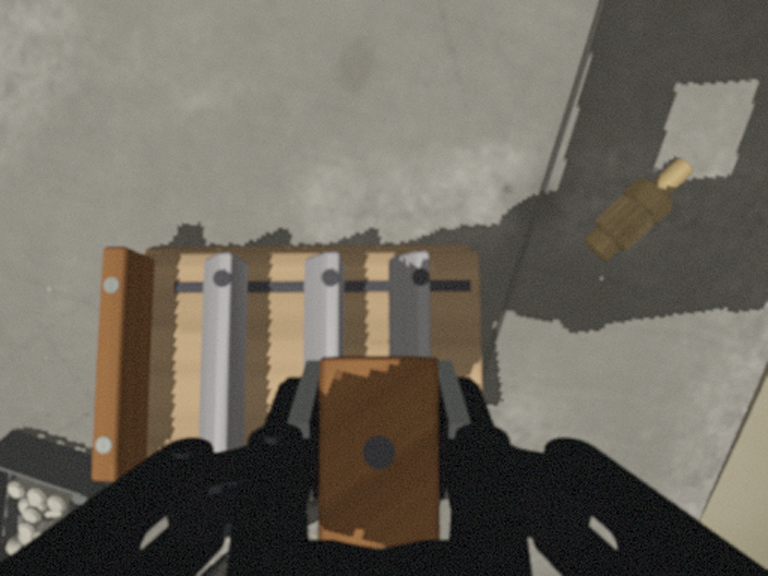

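Run:
```python
from bd import *
o=get_obs(); st()
print('stop in top',board([(128,252),(121,400)],.032,o))
print('stop foot',board([(153,260),(150,400)],0,o))
print('div14',board([(205,270),(306,270),(390,270)],.014,o)); print('div30',board([(234,270),(340,270),(430,270)],.03,o))
```

```text
clk 17.82 rackx -54.4 racky 114.94 z 152.38 psi 103.38 F rack x,y,z -0.2 0.4 -1.3 gap 0.0291 J [ 0.36  0.18  2.04 -0.    0.93 -1.44]
stop in top [[-0.0842, 0.0013], [-0.0185, 0.0022]]
stop foot [[-0.0714, -0.0011], [-0.0009, 0.0012]]
div14 [[-0.0705, 0.031], [-0.0707, 0.0797], [-0.0708, 0.1198]]
div30 [[-0.0754, 0.0496], [-0.0756, 0.0972], [-0.0758, 0.1373]]
```

>>> {"method": "arm_command", "body": {
  "motion": [
    [[0.6, -0.1, 0.28, 0], [0.6, 0, 0.28, 0], [0.5, 0, 0.23, 0], [0.5, 0, 0.23, 0], [0.5, 0, 0.23, 0], [0.4, 0, 0.19, 0], [0.4, 0, 0.19, 0], [0, 0, 0, 0]]
  ]
}}

```text
clock: 18.48
tool_pos: [0.4076, 0.1616, 0.1166]
eef_rot: [-0.183, 1.564, 0.182]
ft_force: [0.9, -0.5, -4.7]
finger_gap: 0.0294
```

```bash
python3 -c "
from h import *
st()"
```

```text
clk 18.48 rackx -38.07 racky 113.48 z 116.64 psi 103.3 F rack x,y,z 0.8 -0.7 -4.7 gap 0.0294 J [ 0.35  0.25  2.06 -0.    0.84 -1.45]
```

>>> {"method": "arm_command", "body": {
  "motion": [
    [[0.25, 0.04, 0.12, 0], [0.25, 0.04, 0.12, 0], [0.2, 0.02, 0.1, 0], [0, 0, 0, 0]]
  ]
}}

```text
clock: 18.82
tool_pos: [0.4095, 0.1625, 0.1129]
eef_rot: [-0.184, 1.566, 0.181]
ft_force: [-10.6, -8.2, 29.4]
finger_gap: 0.0294
```

```bash
python3 -c "
from h import *
st()
cv2.imwrite('pics/s12.png',cv2.resize(grab_frame('scene')[110:220,170:280,::-1],None,fx=5.5,fy=5.5,interpolation=2))
st()"
```

```text
clk 18.82 rackx -36.03 racky 113.96 z 112.89 psi 103.33 F rack x,y,z -12.2 -5.6 29.4 gap 0.0294 J [ 0.35  0.26  2.05 -0.    0.83 -1.45]
clk 18.87 rackx -36.06 racky 113.96 z 112.9 psi 103.33 F rack x,y,z -12.2 -5.6 27.9 gap 0.0297 J [ 0.35  0.26  2.06 -0.    0.83 -1.45]
```

View pics/s12.png

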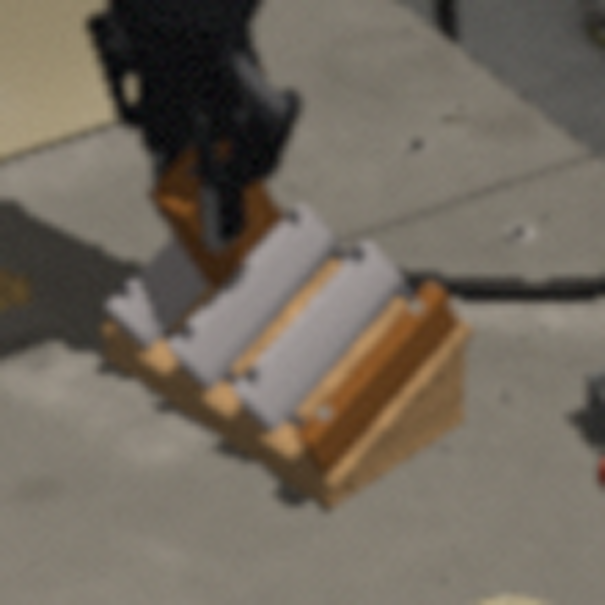

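>>> {"method": "arm_command", "body": {
  "motion": [
    [[-0.6, 0, -0.28, 0], [-0.9, 0, -0.42, 0], [-0.9, 0, -0.42, 0], [-0.9, 0, -0.42, 0], [-0.9, 0, -0.42, 0], [-3.0, 0, -0.5, 0], [0, -3.0, -2.2, 0], [0, -3.0, -2.2, 0]]
  ]
}}

```text
clock: 19.53
tool_pos: [0.3588, 0.0901, 0.1845]
eef_rot: [-0.185, 1.558, 0.186]
ft_force: [-0.8, -1.6, -2.2]
finger_gap: 0.0291
```

>>> {"method": "arm_command", "body": {
  "motion": [
    [[0, -3.1, -2.2, 0], [0, -3.1, -2.2, 0], [0, 0, 0, 0], [0, 0, 0, 0]]
  ],
  "newtons": 20
}}

```text
clock: 19.87
tool_pos: [0.3285, 0.0179, 0.1831]
eef_rot: [-0.178, 1.562, 0.179]
ft_force: [-0.0, 0.5, -0.6]
finger_gap: 0.0294
```

```bash
python3 -c "
from h import *
st()
cv2.imwrite('pics/w13.png',cv2.resize(grab_frame('wrist')[:,:,::-1],None,fx=1.5,fy=1.5,interpolation=2))
cv2.imwrite('pics/t13.png',cv2.resize(grab_frame('top')[150:260,130:300,::-1],None,fx=4.5,fy=4.5,interpolation=2))"
```

```text
clk 19.87 rackx -147.7 racky -8.57 z 183.09 psi 103.04 F rack x,y,z 0.1 0.5 -0.6 gap 0.0294 J [ 0.02 -0.01  2.16  0.    0.99 -1.78]
```

View pics/w13.png

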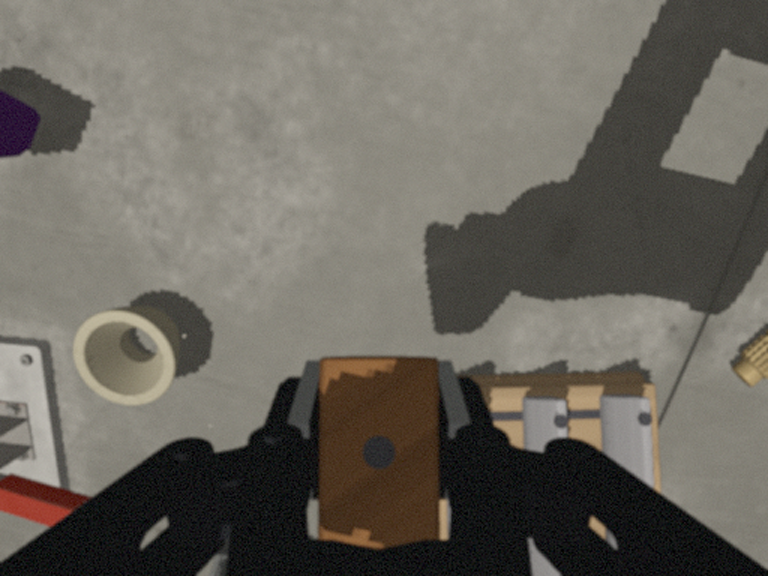

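View pics/t13.png

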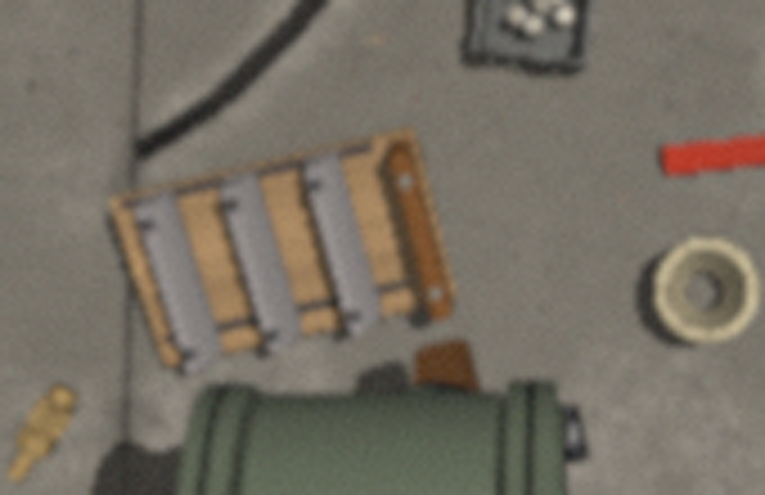

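>>> {"method": "arm_command", "body": {
  "motion": [
    [[3, 0, 0, 0], [3, 0, 0, 0], [2.8, 0, 0, 0], [0, 0, 0.5, 0], [0, 0, 0, 0]]
  ]
}}

```text
clock: 20.38
tool_pos: [0.3351, 0.0214, 0.0943]
eef_rot: [-0.184, 1.564, 0.185]
ft_force: [-0.0, -0.5, -1.2]
finger_gap: 0.0292
```

```bash
python3 -c "
from h import *
st()
cv2.imwrite('pics/s14.png',cv2.resize(grab_frame('scene')[110:220,170:280,::-1],None,fx=5.5,fy=5.5,interpolation=2))"
```

```text
clk 20.38 rackx -140.46 racky -6.65 z 94.27 psi 103.44 F rack x,y,z -0.1 -0.5 -1.2 gap 0.0292 J [ 0.03  0.14  2.29  0.    0.71 -1.78]
```

View pics/s14.png

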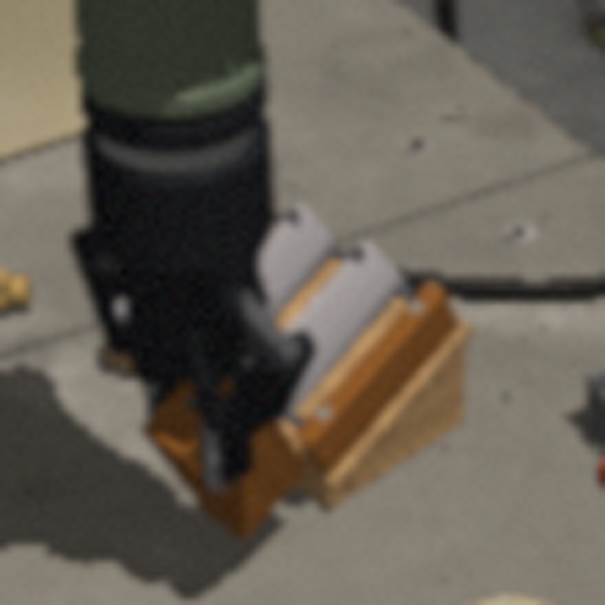

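>>> {"method": "arm_command", "body": {
  "motion": [
    [[0, 0, 0.4, 0], [0, 0, 0.4, 0], [0, 0, 0.4, 0], [0, 0, 0.4, 0], [0, 0, 0.4, 0], [0, 0, 0.4, 0], [0, 0, 0.4, 0]]
  ]
}}

```text
clock: 21.02
tool_pos: [0.3548, 0.0261, 0.0936]
eef_rot: [-0.183, 1.579, 0.184]
ft_force: [-13.5, -3.3, 3.1]
finger_gap: 0.0292
```

```bash
python3 -c "
from h import *
st()
cv2.imwrite('pics/s15.png',cv2.resize(grab_frame('scene')[110:220,170:280,::-1],None,fx=5.5,fy=5.5,interpolation=2))"
```

```text
clk 21.02 rackx -120.21 racky -6.48 z 93.56 psi 103.35 F rack x,y,z -13.9 -0.1 3.1 gap 0.0292 J [ 0.04  0.18  2.24 -0.    0.74 -1.76]
```

View pics/s15.png

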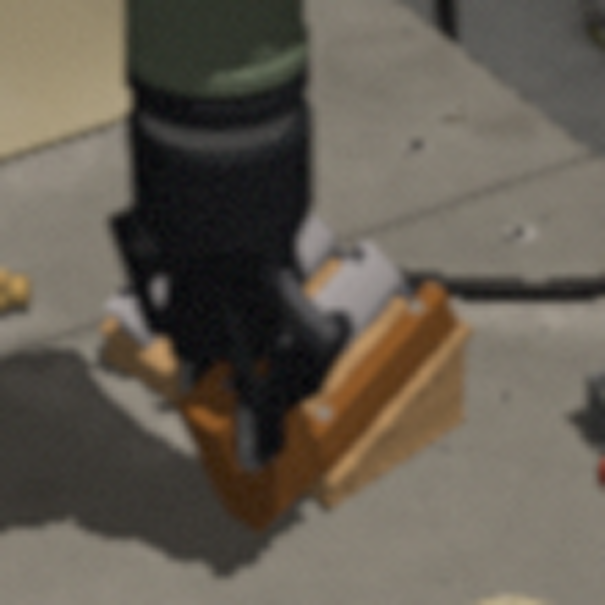

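>>> {"method": "arm_command", "body": {
  "motion": [
    [[0, 0, 0.4, 0], [0, 0, 0.4, 0], [0, 0, 0.4, 0], [0, 0, 0.3, 0], [0, 0, 0, 0]]
  ]
}}

```text
clock: 21.48
tool_pos: [0.3699, 0.0296, 0.0937]
eef_rot: [-0.183, 1.578, 0.183]
ft_force: [-11.2, -2.8, 2.1]
finger_gap: 0.0289
```

```bash
python3 -c "
from h import *
st()
cv2.imwrite('pics/s16.png',cv2.resize(grab_frame('scene')[110:220,170:280,::-1],None,fx=5.5,fy=5.5,interpolation=2))"
```

```text
clk 21.48 rackx -104.75 racky -6.5 z 93.72 psi 103.34 F rack x,y,z -11.6 -0.2 2.1 gap 0.0289 J [ 0.05  0.2   2.21 -0.    0.74 -1.75]
```

View pics/s16.png

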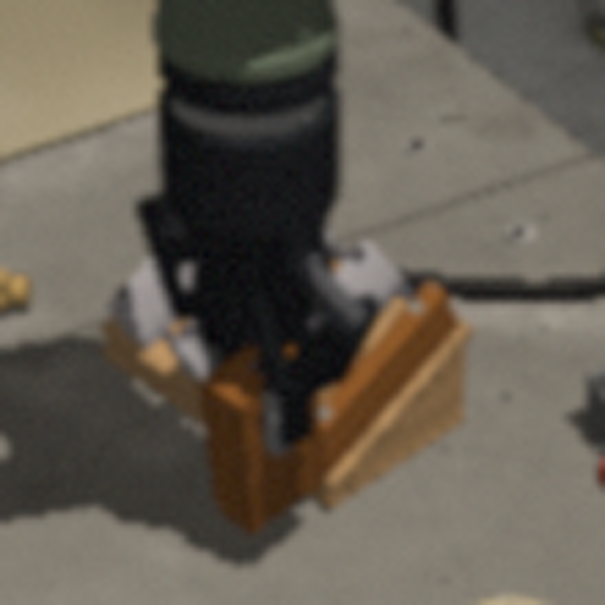

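>>> {"method": "arm_command", "body": {
  "motion": [
    [[0, 0, -2, 0], [0, -1, -1.5, 0], [0, -2, -1, 0], [0, -1, 0, 0], [0.7, 0, 0, 0], [0.7, 0, 0, 0], [0.4, 0, 0, 0], [0, 0, 0, 0]]
  ]
}}

```text
clock: 22.2
tool_pos: [0.3408, -0.0186, 0.0756]
eef_rot: [-0.182, 1.565, 0.183]
ft_force: [-0.5, -0.4, -1.1]
finger_gap: 0.0297
```

```bash
python3 -c "
from h import *
st()
cv2.imwrite('pics/s17.png',cv2.resize(grab_frame('scene')[140:250,150:260,::-1],None,fx=5.5,fy=5.5,interpolation=2))"
```

```text
clk 22.2 rackx -143.98 racky -46.85 z 75.58 psi 103.34 F rack x,y,z -0.6 -0.3 -1.1 gap 0.0297 J [-0.09  0.19  2.31  0.    0.65 -1.89]
```

View pics/s17.png

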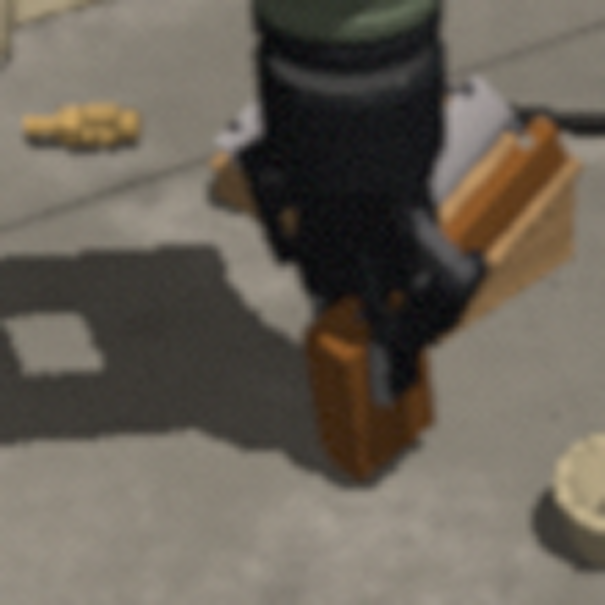

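>>> {"method": "arm_command", "body": {
  "motion": [
    [[0.15, 0, 0, 0], [0.15, 0, 0, 0], [0.15, 0, 0, 0], [0.15, 0, 0, 0], [0, 0, 0, 0]]
  ]
}}

```text
clock: 22.67
tool_pos: [0.3412, -0.019, 0.0703]
eef_rot: [-0.182, 1.563, 0.183]
ft_force: [0.3, 0.5, -1.6]
finger_gap: 0.0294
```

```bash
python3 -c "
from h import *
st()
cv2.imwrite('pics/s18.png',cv2.resize(grab_frame('scene')[140:250,150:260,::-1],None,fx=5.5,fy=5.5,interpolation=2))"
```

```text
clk 22.67 rackx -143.69 racky -47.37 z 70.31 psi 103.32 F rack x,y,z 0.4 0.4 -1.6 gap 0.0294 J [-0.09  0.2   2.31  0.    0.63 -1.89]
```

View pics/s18.png

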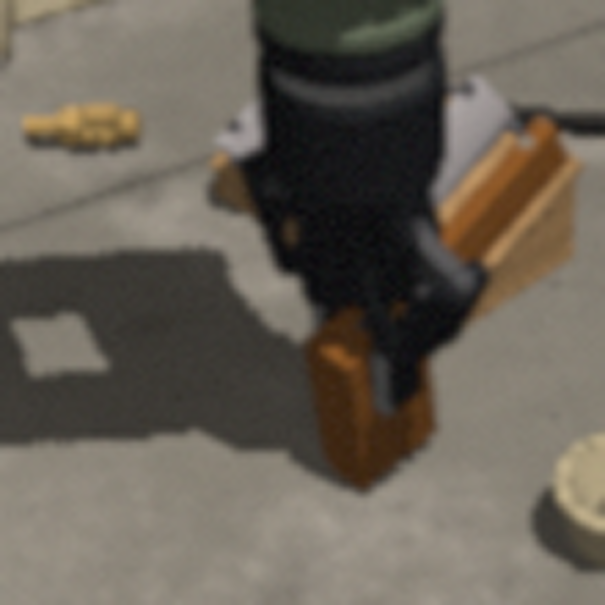

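Force hasn't risen yet, so I'll press a little further until it does.

>>> {"method": "arm_command", "body": {
  "motion": [
    [[0.15, 0, 0, 0], [0.1, 0, 0, 0], [0.1, 0, 0, 0], [0, 0, 0, 0]]
  ]
}}

```text
clock: 23.05
tool_pos: [0.343, -0.019, 0.0688]
eef_rot: [-0.181, 1.56, 0.182]
ft_force: [-1.9, 2.7, 21.7]
finger_gap: 0.0296
```

```bash
python3 -c "
from h import *
st()"
```

```text
clk 23.05 rackx -141.91 racky -47.71 z 68.76 psi 103.25 F rack x,y,z -1.3 3.0 21.7 gap 0.0296 J [-0.09  0.2   2.31  0.    0.62 -1.89]
```

>>> {"method": "arm_command", "body": {
  "motion": [
    [[0.1, 0, 0, 0], [0.05, 0, 0, 0], [-0.2, 0, 0, 0], [0, 0, 0, 0]]
  ]
}}

```text
clock: 23.38
tool_pos: [0.3424, -0.0192, 0.0683]
eef_rot: [-0.183, 1.56, 0.182]
ft_force: [1.6, 1.2, 8.8]
finger_gap: 0.0298
```

```bash
python3 -c "
from h import *
st()
cv2.imwrite('pics/s19.png',cv2.resize(grab_frame('scene')[140:250,150:260,::-1],None,fx=5.5,fy=5.5,interpolation=2))"
```

```text
clk 23.38 rackx -142.59 racky -47.77 z 68.27 psi 103.3 F rack x,y,z 1.8 0.8 8.8 gap 0.0298 J [-0.09  0.2   2.31  0.    0.62 -1.89]
```

View pics/s19.png

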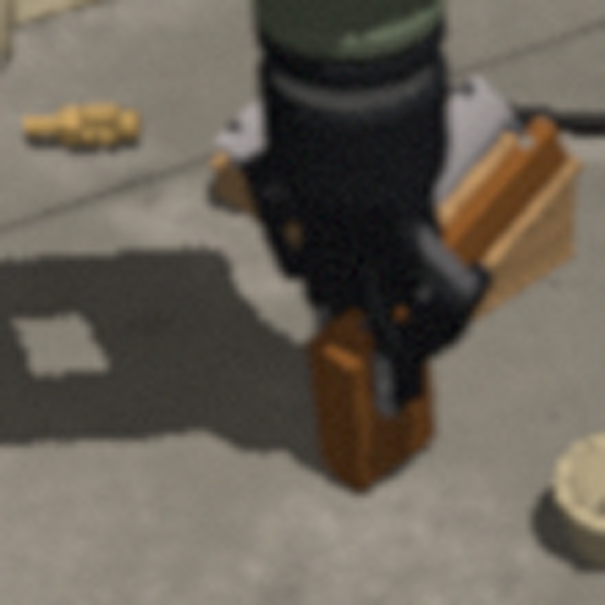

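Nearly flat now. I'll release, wait, then rise straight up.

>>> {"method": "arm_command", "body": {
  "motion": [
    [[0, 0, 0, 0], [0, 0, 0, 0], [0, 0, 0, 0], [0, 0, 0, 0], [0, 0, 0, 0], [0, 0, 0, 0]]
  ],
  "hand": 1
}}

```text
clock: 23.93
tool_pos: [0.3412, -0.0191, 0.0674]
eef_rot: [-0.182, 1.564, 0.182]
ft_force: [-0.2, 0.5, 0.5]
finger_gap: 0.0853
```

>>> {"method": "arm_command", "body": {
  "motion": [
    [[-1, 0, 0, 0], [-2.5, 0, 0, 0], [-3, 0, 0, 0], [-3, 0, 0, 0], [-3, 0, 0, 0], [0, 0, 0, 0], [0, 0, 0, 0]]
  ]
}}

```text
clock: 24.52
tool_pos: [0.3422, -0.0192, 0.1937]
eef_rot: [-0.183, 1.559, 0.182]
ft_force: [-0.4, -0.8, 0.2]
finger_gap: 0.0853
```

```bash
python3 -c "
from h import *
st()
cv2.imwrite('pics/s20.png',cv2.resize(grab_frame('scene')[110:270,150:310,::-1],None,fx=3.75,fy=3.75,interpolation=2))
cv2.imwrite('pics/w20.png',cv2.resize(grab_frame('wrist')[:,:,::-1],None,fx=1.5,fy=1.5,interpolation=2))"
```

```text
clk 24.52 rackx -142.81 racky -47.78 z 193.66 psi 103.31 F rack x,y,z -0.6 -0.7 0.2 gap 0.0853 J [-0.09 -0.    2.12  0.    1.02 -1.89]
```

View pics/s20.png

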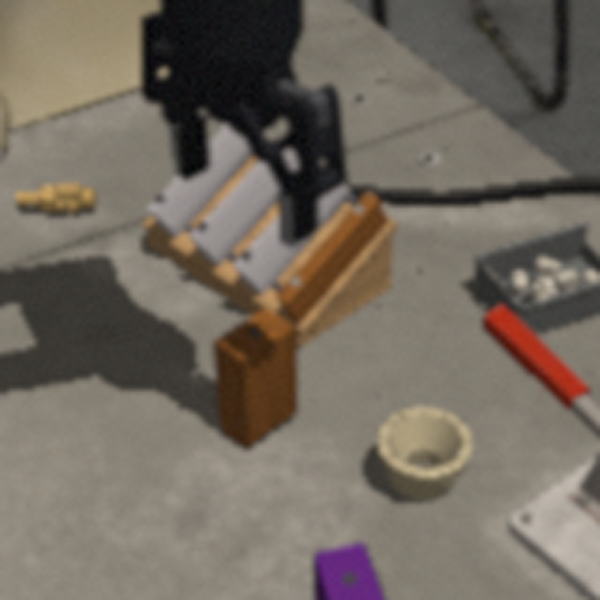

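View pics/w20.png

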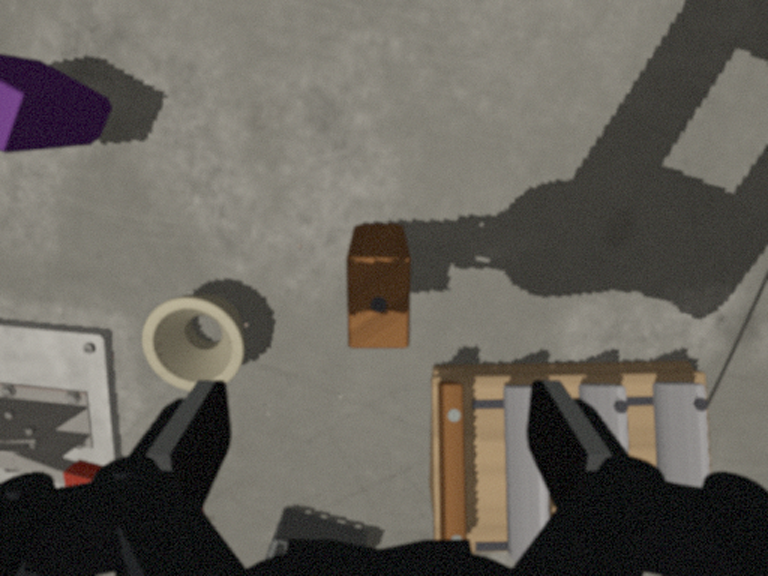

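>>> {"method": "arm_command", "body": {
  "motion": [
    [[0, 3.2, 1, 0], [0, 3.2, 1, 0], [0, 3.2, 1, 0], [0, 3.1, 1, 0], [0, 0, 1, 0], [0, 0, 0, 0], [0, 0, 0, 0]]
  ]
}}

```text
clock: 25.2
tool_pos: [0.3601, 0.1155, 0.1912]
eef_rot: [-0.184, 1.567, 0.182]
ft_force: [-1.2, -1.1, 0.1]
finger_gap: 0.086
```

```bash
python3 -c "
from h import *
import pickle
o=st()
f=grab_frame('wrist'); pickle.dump((o,f),open('w21.pkl','wb'))
c=f[110:300,110:400,::-1]
cv2.imwrite('pics/w21.png',cv2.resize(cv2.convertScaleAbs(c,alpha=1.3,beta=10),None,fx=2.7,fy=2.7,interpolation=2))"
```

```text
clk 25.2 rackx -94.77 racky 79.4 z 191.23 psi 103.35 F rack x,y,z -1.4 -0.8 0.1 gap 0.086 J [ 0.28  0.06  2.06 -0.    1.02 -1.52]
```

View pics/w21.png

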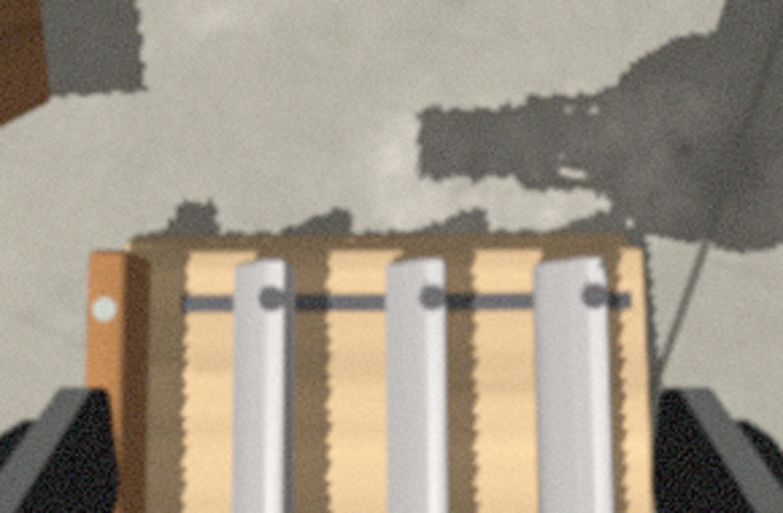

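Run:
```python
from bd import *
import pickle
o,f=pickle.load(open('w21.pkl','rb'))
g=lambda u,v:(np.array([(u+.5)/2.7-.5+110,(v+.5)/2.7-.5+110])+.5)*1.5-.5
for v in (300,340,420):
    b=lambda us,h:[x[1] for x in board([g(u,v) for u in us],h,o)]
    print(v,'14',b([233.5,387,536.5],.014),'30',b([287,445,606.5],.03),'stoptop',b([124.5],.032),'foot',b([149],0))
```

```text
300 14 [0.0309, 0.0796, 0.1271] 30 [0.0496, 0.097, 0.1456] stoptop [0.001] foot [0.0003]
340 14 [0.0312, 0.0797, 0.1269] 30 [0.0498, 0.0969, 0.1453] stoptop [0.0015] foot [0.0008]
420 14 [0.0317, 0.0797, 0.1265] 30 [0.0501, 0.0968, 0.1448] stoptop [0.0022] foot [0.0016]
```

```bash
python3 -c "
from cell import *
print(job_done())"
```

```text
the job is handed in; nothing more can be done
None
```

I set all three bays with the wooden block and handed the job in at about 25 s. No verdict was reported, so the results below come from my own checks.

**Tilting the block:** the move interface can't tilt the tool. I therefore gripped the block across its 30 mm, not the recommended 46 mm, and turned it 25° in the grip by pushing its foot against the rack's fixed front edge. I then pushed it square into bays 1, 2 and 3 in turn. Afterwards I stood it upright again against the end of the fixed stop, pressed it flat on the bench and let go.

**Bay insertions:** each time the block seated on the board with about 25–30 N, and the tool height matched the board to within about 1 mm.

| Distance (mm) | From the last picture | From arm positions | Allowed |
|---|---|---|---|
| Stop to divider 1 | about 39.3 | not measured by touch | 37.5–42 |
| Divider 1 to divider 2 | about 47.8 | 48.3 | 46.5–51 |
| Divider 2 to divider 3 | about 47.8 | 48.4 | 46.5–51 |

The picture's individual edges disagree with each other by about 1 mm, still inside the limits.

**At the end:** the block stands upright about 150 mm from the stop, judged by eye in the scene and wrist pictures. The gripper is open and touching nothing. The coupler, plug and tray show no sign of having moved, though I did not measure that.

**One unplanned contact:** my first attempt at tilting pressed the block against the front end of divider 2 with about 11 N. I backed off and moved to the left edge of the board. This was before the bays were set, and the later pictures show no harm.

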